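# Check gap gauges with a feeler blade and sort them

### The arm

A 7-joint arm with a two-finger parallel gripper is mounted at the origin on a cart in front of the work surface, level with it; the furniture and walls round the work are solid. World frame = base frame: x ahead of the robot, y to its left, z up, the work surface at z = 0. Lengths are in m, angles in rad, forces in N, time in s.
With the tool pointing down it reaches from about 0.4 to 0.85 m from the base axis. Payload 10.4 kg.
Tool frame: the origin (TCP) lies midway between the tips of the shut fingers; the grasp point (between the pads) lies 19 mm behind it (r.grasp_offset is the distance from the TCP to the grasp point, in m); x points along the fingers, y is the direction in which the jaws open and shut, and the axes are right-handed (so a half turn about x gives the same grasp; the last joint's range is limited). The gripper opens to 87 mm and grips with 3 to 60 N. Pads are 19 mm wide; open, the fingers measure 117 mm over their backs; the gripper's body (75 mm by 190 mm) begins 51 mm behind the grasp point.
Start: joints at [-1.207, 0.332, -0.065, 1.46, 0.022, 1.35, -0.088], TCP at [0.236, 0.579, 0.223] pointing down, gripper open.
Joint ranges: [-2.6, 2.6], [-0.5, 2.12], [-1.47, 1.34], [0.16, 2.42], [-1.27, 4.41], [0.06, 2.06], [-2.6, 2.6]. Speed limits (rad/s): [2.22, 2.22, 2.79, 2.79, 3.14, 3.14, 3.14].

### API

Orientations are given as a unit quaternion [x, y, z, w].
In Python, from bench import r, vision, close_job gives the robot as it stands. The module is installed in compiled form; this text tells all that it offers.
- The arm moves only by the shell command python3 -m pendant 'ROWS' [OPENING] [FORCE]. ROWS is text: rows parted by semicolons, each of 6 numbers parted by spaces: the shift along the tool's x, y, z in units of 0.25 m (1.0 is 0.25 m), then the turn, a rotation vector about the tool's x, y, z in units of 1.5 rad (1.0 is 1.5 rad). A call has 1 to 8 rows; each row is the pose to reach, as a shift and turn from the pose commanded when the call began, along the tool's axes at that moment; what a row does not reach only later rows make up. A row lasts 1/10 s, in which the tool goes at most 50 mm and 8.59 degrees, less where a joint would pass 70% of its speed; a pose out of reach is approached as far as the arm can. A call with a number of a shift or a turn outside -1 to 1 is refused whole. A call with a gripper value outside its range is refused whole. OPENING is the gripper command: -1 is shut, 1 is fully open, values between are in proportion, set as the call begins (- or left out, the last holds). The fingers move at their own pace and stop on an object; FORCE is the grip in N (left out, the last holds). Time passes only in rows, so rows that repeat a pose let the fingers close. It gives the time, the measured TCP pose, the force and the opening at its end, in the units of the state.
- r.read_state(): the state, without advancing time (a new reading comes with each control period).
- vision.camera(name): name is "scene" or "top"; returns (picture, depth): 384x512x3 uint8, blue, green, red; 384x512 float32, m along the optical axis (not along the pixel's ray), 0 where there is no reading.
- vision.get_calibration(name): a dict with "camera_matrix" (3x3 intrinsics, pixels), "rvec" (rotation vector, rad) and "tvec" (3), from world to camera coordinates, as OpenCV has them. Camera axes: x right, y down, z forward; pixel columns grow to the right and rows downward; lengths in m; the calibration is good to about 2 mm. A picture is of the moment at which its call begins. get_calibration takes no time and is no camera call.
- close_job(): hands the job in, once; it reports no verdict.
The state is a dict: "time": time; "joint_positions": joint angles; "joint_vel": joint speeds; "joint_torque": joint torques, N m; "ee_pos": TCP position; "eef_rot": TCP orientation; "ft_force": force on the tool from outside, world axes, zero at the start; "torque": the same for the moment, N m; "width": finger opening in m.
Only numpy, scipy, OpenCV 4.12 (cv2) and the standard library are available. Lean on these libraries where they do the work, as an engineer would, in place of code of your own. Each camera call takes 0.05 s, during which the arm holds its last target. There are 200 camera calls.

### The job

Work along the clamped gap gauges from left to right: slide the feeler blade gently well into each slot and feel whether it goes in freely or stops. When all are checked, lift the pawl, slide the clamp bar fully back and take the gauges out, standing those the blade entered in a neat, square row along the middle of the green tray and those it did not in a row along the middle of the red tray. The feeler ends standing on its black mat; leave everything else alone.

Things in the scene. Friction and masses are not known exactly. Their poses are not given: they have to be found in the camera images.
- fixture: Fixed clamp fixture: grey plate 175 x 310 x 10 mm, four bays in a row at y = +75, +25, -25, -75 mm; gauges stand on the plate. Origin on the bench under the middle of the row; x points away from the robot, y left along the row. Fence behind the bays (top 22 mm over the bench), ribs between (16 mm). The clamp bar in front has a lip over the gauges' toes, its top 26 mm over the bench.
- bar (a joint): Aluminium clamp bar, 274 mm long. 0 = shut over the toes of the gauges, grows in m as it slides towards the robot (fixture -x) to 0.030 = fully back; 2 N of friction, stays where left. It cannot move while the pawl is down. From 0.020 on the gauges can be lifted straight out.
- bar_knob (a point): Middle of the black upright knob (18 mm diameter, 26 mm tall, its top 12 mm above this point) at the left end of the clamp bar; pinch it from above and pull it towards the robot.
- pawl (a joint): Red ratchet pawl at the right end of the bar, hinged about the fixture's y axis. 0 = down, behind the ratchet tooth; grows in rad as its free end is raised, to 1.1; from 0.5 on the bar is free. Light friction (about 1 N at the grip): it stays where it is left.
- pawl_grip (a point): Middle of the black cross grip of the pawl, a bar 22 mm long (along fixture y) and 14 mm thick. The pawl's hinge pin lies 40 mm nearer the robot (fixture -x) and 30 mm lower than this point when the pawl is down; the grip follows a 50 mm arc about it, up and towards the robot.
- feeler: Feeler: blue block with a steel blade. Foot 60 x 34 x 5 mm; on it a stem 50 (x) x 14 (y) mm, top 37 mm above the underside: pinch it across its 14 mm. The blade stands on edge, 3 mm thick (y), 10 to 26 mm above the underside, its tip 106 mm ahead (+x) of the origin; its last 9 mm are 1.6 mm thick. Origin under the middle of the foot. 0.15 kg.
- blade_tip (a point): The tip of the feeler blade, 106 mm ahead of the feeler's origin and 18 mm above its underside.
- mat: Fixed black rubber mat 120 x 90 x 4 mm, home of the feeler; origin at the centre of its underside.
- pass_tray: Fixed green tray, a plate 94 (x) x 180 (y) x 8 mm with a lip 7 mm high along its far (+x) edge; origin under its centre, gauges stand on it 8 mm above the bench. Good gauges go here in one row along its y axis, each with its x axis along the tray's x; room for four at 42 mm pitch.
- reject_tray: Fixed red tray, as the green one. Tight gauges go here.
- gauge_1: Adjustable gap gauge that starts in the leftmost bay (None if that bay is empty): steel block 44 (x) x 34 (y) x 40 mm, origin under its centre; toe 12 mm long, 8 high at its front (-x). Upright slot open to front and top, from the front face (x = -22 mm) 33 mm deep, 16 to 40 mm above the underside, mouth edges rounded by 4 mm, fixed face at y = -3 mm. Pinch it high up between front and back face. 0.26 kg.
- jaw_1 (a joint): Gap of gauge 1 in m (0 to 0.008): the movable jaw's face is at y = -3 mm + this. It is locked (60 N) and stays as set. Over 4 mm the 3 mm blade slides right in with hardly any drag; under 2.5 mm it stops near the mouth; in between either verdict is right.
- gauge_2: Adjustable gap gauge that starts in the second bay (None if that bay is empty): steel block 44 (x) x 34 (y) x 40 mm, origin under its centre; toe 12 mm long, 8 high at its front (-x). Upright slot open to front and top, from the front face (x = -22 mm) 33 mm deep, 16 to 40 mm above the underside, mouth edges rounded by 4 mm, fixed face at y = -3 mm. Pinch it high up between front and back face. 0.26 kg.
- jaw_2 (a joint): Gap of gauge 2 in m (0 to 0.008): the movable jaw's face is at y = -3 mm + this. It is locked (60 N) and stays as set. Over 4 mm the 3 mm blade slides right in with hardly any drag; under 2.5 mm it stops near the mouth; in between either verdict is right.
- gauge_3: Adjustable gap gauge that starts in the third bay (None if that bay is empty): steel block 44 (x) x 34 (y) x 40 mm, origin under its centre; toe 12 mm long, 8 high at its front (-x). Upright slot open to front and top, from the front face (x = -22 mm) 33 mm deep, 16 to 40 mm above the underside, mouth edges rounded by 4 mm, fixed face at y = -3 mm. Pinch it high up between front and back face. 0.26 kg.
- jaw_3 (a joint): Gap of gauge 3 in m (0 to 0.008): the movable jaw's face is at y = -3 mm + this. It is locked (60 N) and stays as set. Over 4 mm the 3 mm blade slides right in with hardly any drag; under 2.5 mm it stops near the mouth; in between either verdict is right.
- gauge_4: Adjustable gap gauge that starts in the rightmost bay (None if that bay is empty): steel block 44 (x) x 34 (y) x 40 mm, origin under its centre; toe 12 mm long, 8 high at its front (-x). Upright slot open to front and top, from the front face (x = -22 mm) 33 mm deep, 16 to 40 mm above the underside, mouth edges rounded by 4 mm, fixed face at y = -3 mm. Pinch it high up between front and back face. 0.26 kg.
- jaw_4 (a joint): Gap of gauge 4 in m (0 to 0.008): the movable jaw's face is at y = -3 mm + this. It is locked (60 N) and stays as set. Over 4 mm the 3 mm blade slides right in with hardly any drag; under 2.5 mm it stops near the mouth; in between either verdict is right.
- setting_master: Bystander: steel stepped cylinder, 30 x 30 x 43 mm, loose. Leave alone. Origin under its centre.
- ring_gauge: Bystander: steel ring 46 mm across, 14 mm high, loose. Leave alone. Origin under its centre.
- tape_roll: Bystander: brown roll of tape, 66 mm across, 18 mm high, loose. Leave alone. Origin under its centre.
- loupe: Bystander: small black folding loupe 44 x 30 x 14 mm, loose. Leave alone. Origin under its centre.
Not all that is in view belongs to the job. What is shaped like the gauge_2 but purple or yellow is not meant.

How it is judged:
By the outcome, as a careful person would: the job done as asked, in the order asked, and still so for the second after the job is handed in, with the robot touching nothing.
Of gauge_1, gauge_2, gauge_3, gauge_4 only 3 to 4 are there at a start; the rules pass over those that are not, and their reading is None.
At some moment in a run one of feeler may be knocked a few centimetres aside while the robot is not near it.
It also fails if it takes over 210 s, if anything falls off the work surface, if the arm or the gripper's body presses on something with over 40 N, if the wrist force passes 120 N, or if a joint passes its speed limit or range.

## Working session

There is one attempt and no reset: what is moved stays moved. The work goes in short steps, Python scripts to look and compute and a shell command to move; the robot and the scene stay as the last step left them, time stands still between calls to the robot, and variables do not carry over. Pictures are saved under pics/ and viewed, about 12 in all and at most 16, crops included, and the job is handed in when it is done.

```bash
mkdir -p pics; cat > h.py <<'E'
import numpy as np, cv2
from scipy.spatial.transform import Rotation as R
from bench import r, vision
def cal(n):
    c=vision.get_calibration(n); return np.array(c["camera_matrix"]),cv2.Rodrigues(np.array(c["rvec"],float))[0],np.array(c["tvec"],float).ravel()
def onplane(n,uv,z):
    K,Rm,t=cal(n); uv=np.atleast_2d(uv).astype(float)
    d=np.c_[uv,np.ones(len(uv))]@np.linalg.inv(K).T@Rm; c=-Rm.T@t
    return c+d*((z-c[2])/d[:,2])[:,None]
def cloud(n,depth):
    K,Rm,t=cal(n); v,u=np.indices(depth.shape)
    p=np.stack([u,v,np.ones_like(u)],-1)@np.linalg.inv(K).T*depth[...,None]
    return (p-t)@Rm
def proj(n,p):
    K,Rm,t=cal(n); q=(np.atleast_2d(p)@Rm.T+t)@K.T; return q[:,:2]/q[:,2:]
E
python3 - <<'E'
from h import *
for n in ("top","scene"):
    im,d=vision.camera(n); cv2.imwrite(f"pics/{n}0.png",im); np.savez(f"{n}0.npz",im=im,d=d)
    K,Rm,t=cal(n); print(n,K.round(1).tolist(),(-Rm.T@t).round(3), Rm.round(2).tolist())
s=r.read_state(); print({k:np.round(v,3) for k,v in s.items()}); print(R.from_quat(s["eef_rot"]).as_matrix().round(3), r.grasp_offset)
E
```

```text
top [[371.3, 0.0, 259.5], [0.0, 371.3, 196.9], [0.0, 0.0, 1.0]] [ 0.408 -0.029  1.466] [[0.02, -1.0, 0.01], [-0.99, -0.02, -0.14], [0.14, -0.01, -0.99]]
scene [[399.6, 0.0, 260.1], [0.0, 399.6, 190.8], [0.0, 0.0, 1.0]] [-0.281  0.765  0.655] [[-0.67, -0.74, 0.01], [-0.34, 0.29, -0.89], [0.66, -0.6, -0.45]]
{'time': np.float64(0.1), 'joint_positions': array([-1.207,  0.333, -0.065,  1.461,  0.022,  1.35 , -0.089]), 'joint_vel': array([-0.   , -0.001,  0.001, -0.004,  0.002,  0.001, -0.001]), 'joint_torque': array([ 2.0000e-03, -6.2456e+01,  2.6000e-02, -3.9071e+01, -6.1000e-02,
        3.7000e-02,  0.0000e+00]), 'ee_pos': array([0.236, 0.579, 0.222]), 'eef_rot': array([ 0.135,  0.694, -0.136,  0.694]), 'ft_force': array([-0.755,  0.507, -0.285]), 'torque': array([ 0.001, -0.076,  0.019]), 'width': np.float64(0.087)}
[[-0.     0.377  0.926]
 [-0.001  0.926 -0.377]
 [-1.    -0.001  0.   ]] 0.0187
```

View pics/top0.png

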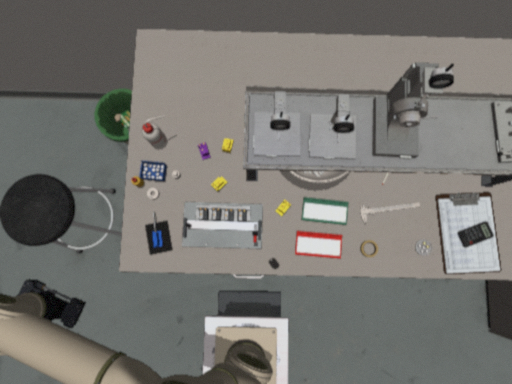

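View pics/scene0.png

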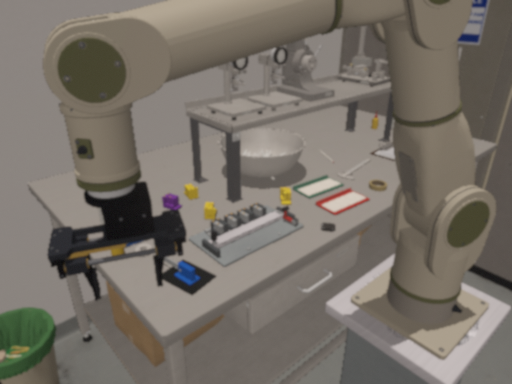

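```bash
python3 - <<'E'
from h import *
t=np.load("top0.npz")["im"]; s=np.load("scene0.npz")["im"]
a=cv2.resize(t[190:265,135:285],None,fx=5.2,fy=5.2,interpolation=cv2.INTER_CUBIC)
cv2.imwrite("pics/a.png",a)
b=cv2.resize(s[170:300,150:400],None,fx=3.2,fy=3.2,interpolation=cv2.INTER_CUBIC); cv2.imwrite("pics/b.png",b)
E
```

```text
(no output)
```

View pics/a.png

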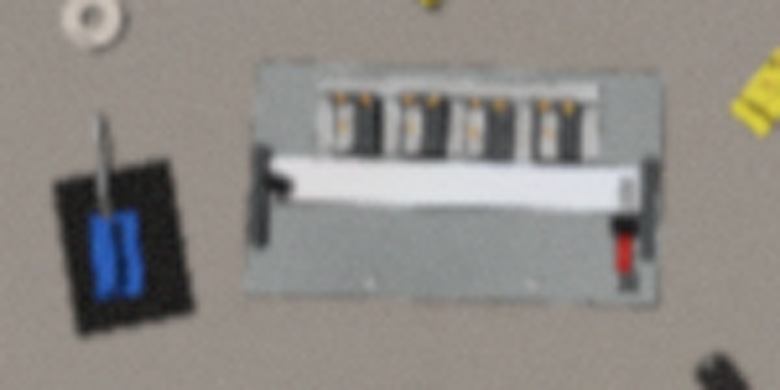

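View pics/b.png

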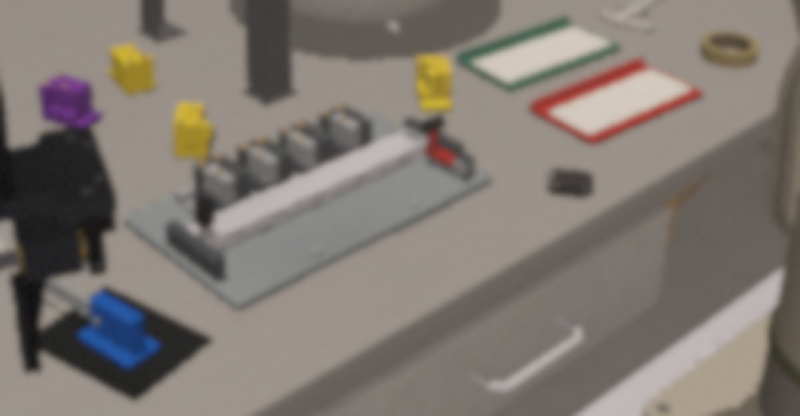

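```bash
cat > meas.py <<'E'
from h import *
def rect(uv,n,z,name):
    p=onplane(n,uv,z)[:,:2].astype(np.float32)*1000
    (c,wh,a)=cv2.minAreaRect(p); print(n,name,"c",np.round(c,1),"wh",np.round(wh,1),"a",round(a,2),"N",len(p)); return c,wh,a
def blob(mask,box):
    m=np.zeros(mask.shape,np.uint8); x0,y0,x1,y1=box; m[y0:y1,x0:x1]=mask[y0:y1,x0:x1]
    n,l,st,_=cv2.connectedComponentsWithStats(m); k=1+np.argmax(st[1:,4]); return l==k
def px(m): v,u=np.nonzero(m); return np.c_[u,v]
def hull(m):  # boundary incl. half-pixel
    p=px(m); return np.vstack([p+[i,j] for i in(-.5,.5) for j in(-.5,.5)])
if __name__=="__main__":
    z=np.load("top0.npz"); im=z["im"]; d=z["d"]; f=im.astype(int); b,g,rr=f[...,0],f[...,1],f[...,2]
    hsv=cv2.cvtColor(im,cv2.COLOR_BGR2HSV)
    print("plate px",im[240,205],"bench",im[255,200], "mat",im[250,170],"white",im[225,215])
    plate=((g>=rr)&(hsv[...,2]>60)); m=cv2.morphologyEx(blob(plate,(175,195,270,255)).astype(np.uint8),cv2.MORPH_CLOSE,np.ones((15,15))); 
    rect(hull(m>0),"top",.010,"plate")
    blue=(b>rr+50); m=blob(blue,(140,215,180,255)); rect(hull(m),"top",.02,"blue"); q=px(m); print(q.min(0),q.max(0))
    dark=(hsv[...,2]<70)|blue; m=blob(dark,(140,215,176,257)); rect(hull(cv2.morphologyEx(m.astype(np.uint8),cv2.MORPH_OPEN,np.ones((5,5)))>0),"top",.004,"mat")
    gr=(g>rr+15)&(g>b+8); m=blob(gr,(295,190,355,228)); rect(hull(m),"top",.008,"green")
    rd=(rr>g+50); m=blob(rd,(290,228,350,262)); rect(hull(m),"top",.008,"red")
    m=blob(rd,(245,225,265,250)); print("pawlred",px(m).mean(0))
    P=cloud("top",d)
    for nm,box in dict(feeler=(150,228,166,250),gauges=(196,205,252,222),bar=(185,218,262,232),pawl=(248,228,262,248)).items():
        x0,y0,x1,y1=box; q=P[y0:y1,x0:x1].reshape(-1,3); print(nm,"z pct",np.percentile(q[:,2],[5,50,90,99]).round(4))
E
python3 meas.py
```

```text
plate px [141 142 139] bench [137 144 151] mat [76 80 84] white [224 222 220]
top plate c [497.6 102. ] wh [312.4 178. ] a 89.67 N 14024
top blue c [437.9 351.5] wh [66.7 42.2] a 10.41 N 632
[152 230] [162 247]
top mat c [443.2 350.1] wh [119.4  89.2] a 13.04 N 2400
top green c [ 562.6 -300. ] wh [182.1  96.3] a 85.28 N 1508
top red c [ 429.6 -274.8] wh [184.9  98.7] a 86.1 N 1752
pawlred [254.83333333 237.88888889]
feeler z pct [-0.0004  0.0064  0.0398  0.0452]
gauges z pct [0.0099 0.0253 0.0524 0.0577]
bar z pct [0.0078 0.025  0.0333 0.0647]
pawl z pct [0.0066 0.0138 0.0377 0.3587]
```

```bash
python3 - <<'E'
from meas import *
z=np.load("top0.npz"); im=z["im"]; d=z["d"]; P=cloud("top",d)
hsv=cv2.cvtColor(im,cv2.COLOR_BGR2HSV)
np.set_printoptions(linewidth=250)
print("z mm");print((P[205:246:1,182:264:2,2]*1000).round().astype(int))
print("V");print(hsv[206:224,192:256,2])
print("front shelf z");
for c in (250,290,330): print([tuple((P[rw,c]*1000).round().astype(int)) for rw in (160,165,168,171,174,178)])
print("P row215",[tuple((P[213,c]*1000).round().astype(int)) for c in (200,214,229,245)])
E
```

```text
z mm
[[ 8  8  6 ... 14 13 11]
 [-3  4 12 ... 11  5  8]
 [-1  9 11 ...  8  9 11]
 ...
 [ 8  8  8 ... 14 11  0]
 [10  9 13 ...  7 16  6]
 [ 9 13 10 ... 15 18  1]]
V
[[145 148 148 ... 151 149 148]
 [149 147 149 ... 147 148 148]
 [150 149 150 ... 149 146 148]
 ...
 [216 218 213 ... 153 161 161]
 [220 219 219 ... 194 197 195]
 [218 220 220 ... 222 214 209]]
front shelf z
[(np.int64(695), np.int64(-5), np.int64(276)), (np.int64(679), np.int64(-6), np.int64(275)), (np.int64(670), np.int64(-6), np.int64(270)), (np.int64(681), np.int64(-4), np.int64(167)), (np.int64(682), np.int64(-3), np.int64(111)), (np.int64(681), np.int64(-2), np.int64(33))]
[(np.int64(699), np.int64(-137), np.int64(274)), (np.int64(682), np.int64(-137), np.int64(273)), (np.int64(670), np.int64(-136), np.int64(282)), (np.int64(694), np.int64(-151), np.int64(122)), (np.int64(708), np.int64(-162), np.int64(-1)), (np.int64(692), np.int64(-163), np.int64(-3))]
[(np.int64(701), np.int64(-268), np.int64(277)), (np.int64(685), np.int64(-268), np.int64(275)), (np.int64(674), np.int64(-267), np.int64(280)), (np.int64(717), np.int64(-317), np.int64(34)), (np.int64(699), np.int64(-311), np.int64(61)), (np.int64(672), np.int64(-300), np.int64(119))]
P row215 [(np.int64(537), np.int64(185), np.int64(52)), (np.int64(539), np.int64(132), np.int64(48)), (np.int64(540), np.int64(74), np.int64(53)), (np.int64(541), np.int64(13), np.int64(51))]
```

```bash
cat >> h.py <<'E'
def tool_yaw(q):  # yaw of tool y axis, deg
    m=R.from_quat(q).as_matrix(); return np.degrees(np.arctan2(m[1,1],m[0,1]))
def plan(pos,yaw=None,label=""):
    """units to reach TCP pos (m), tool y axis at yaw (deg), tool straight down"""
    s=r.read_state(); M=R.from_quat(s["eef_rot"]); y0=tool_yaw(s["eef_rot"])
    if yaw is None: yaw=y0
    yaw=y0+(yaw-y0+90)%180-90
    a=np.radians(yaw); y=np.array([np.cos(a),np.sin(a),0]); x=np.array([0,0,-1.]); z=np.cross(x,y)
    T=R.from_matrix(np.c_[x,y,z]); rv=(M.inv()*T).as_rotvec()
    sh=M.inv().apply(np.array(pos)-s["ee_pos"])
    print(label,"shift",(sh/.25).round(3),"turn",(rv/1.5).round(3),"| dist %.3f ang %.1f"%(np.linalg.norm(sh),np.degrees(np.linalg.norm(rv))))
E
cat > feel.py <<'E'
from meas import *
def feeler(im):
    f=im.astype(int); b,rr=f[...,0],f[...,2]
    m=blob((b>rr+40),(100,180,262,262)); 
    c,wh,a=rect(hull(m),"top",.009,"foot z.009")
    return c,m
if __name__=="__main__":
    im=np.load("top0.npz")["im"]; c,m=feeler(im)
    V=im.max(2).astype(int); np.set_printoptions(linewidth=200,threshold=9999)
    print(V[208:232,148:166])
    print("gauges V cols192-256");print(V[206:222,194:254])
    print("knob");print(V[219:232,182:196]); print("pawl");print(im[226:248,248:262,2]); print(V[226:248,248:262])
E
python3 feel.py
```

```text
top foot z.009 c [438.4 354.4] wh [67.9 43.5] a 10.41 N 660
[[148 149 153 150 151 152 153 150 152 149 151 151 150 151 149 149 150 151]
 [149 149 151 152 150 154 150 153 152 152 151 151 151 152 150 150 152 150]
 [153 150 153 152 150 151 148 148 148 148 154 150 151 150 149 150 154 152]
 [151 152 147 151 147 143 134 144 151 149 150 150 151 151 152 149 149 149]
 [151 151 150 150 151 141 121 129 144 149 151 151 152 150 152 151 149 151]
 [151 150 148 149 153 149 112 114 142 151 152 149 152 151 152 152 149 152]
 [150 148 153 150 154 150 106 104 138 150 148 150 150 148 150 149 151 149]
 [150 152 151 150 154 153 105 102 136 150 152 152 150 153 150 148 151 152]
 [154 151 150 150 151 150 104 106 126 144 151 150 150 150 153 153 153 151]
 [150 153 149 149 152 144 108 108 119 140 147 150 150 150 150 153 152 151]
 [152 150 149 151 150 140 109 105 111 139 150 152 153 151 149 149 151 148]
 [151 149 151 149 151 142 116 105 112 139 148 150 148 149 147 145 142 143]
 [150 150 153 152 150 141 123 105 108 139 143 145 146 138 139 120 117 112]
 [149 151 149 150 150 141 121  98 102 127 122 115 112 108 102  81
[... 7378 characters left out ...]
9 152 149 135 123 141 146 124 115  92  80  94 131]
 [151 151 151 150 142 139 164 166 139 128  97  81  91 128]
 [150 151 149 152 142 145 171 171 135 122  95  82  93 131]
 [152 152 150 153 145 148 171 170 130 121 105  93 102 129]
 [152 155 152 152 147 149 166 164 131 129 130 124 125 135]
 [151 150 151 151 146 146 151 147 121 129 144 148 141 134]
 [150 152 151 153 147 142 123 116 102 116 142 151 146 128]
 [150 150 150 150 153 138 103  88  90 106 138 150 143 127]
 [153 150 151 152 149 140 100  85  84 104 140 153 145 128]
 [154 150 152 150 150 133 103  96  93 109 143 149 142 127]
 [149 148 152 151 150 143 129 128 125 130 145 154 145 124]
 [134 142 147 145 146 144 145 143 141 142 145 146 138 121]]
```

```bash
python3 - <<'E'
from h import *
mm=lambda a:(a*1000).round(1)
print("left",mm(onplane("top",[[199.3,213],[212.2,213],[224.2,213],[237.4,213]],.05)[:,:2]).tolist())
print("right",mm(onplane("top",[[208.1,213],[221,213],[233.6,213],[246.1,213]],.016)[:,:2]).tolist())
print("gauge back/front edges",mm(onplane("top",[[203,207.7],[230,207.7]],.05)[:,:2]).tolist(), "bar far top edge",mm(onplane("top",[[203,220.2],[235,220.4]],.026)).tolist(),"bar near",mm(onplane("top",[[203,229.7],[235,230.2]],.026)).tolist())
print("fence back edge", mm(onplane("top",[[203,205.8],[245,205.3]],.022)).tolist())
print("knob",mm(onplane("top",[[188,225.2]],.052)).tolist(),"pawlgrip",mm(onplane("top",[[254.7,233]],.045)).tolist())
for z in (.022,): print("tip",mm(onplane("top",[[154.2,211.7]],z)),"blade near foot",mm(onplane("top",[[155.0,229]],z)), mm(onplane("top",[[154.4,215]],z)))
# feeler stem top
K,Rm,t=cal("top")
s=np.load("scene0.npz")["im"]
b=cv2.resize(s[215:265,190:325],None,fx=5.9,fy=5.9,interpolation=cv2.INTER_CUBIC)
E
```

```text
left [[537.6, 187.6], [538.7, 138.4], [539.7, 92.6], [540.9, 42.2]]
right [[541.5, 158.4], [542.6, 108.0], [543.7, 58.7], [544.9, 9.8]]
gauge back/front edges [[558.2, 174.4], [560.6, 71.1]] bar far top edge [[512.1, 175.7, 26.0], [514.1, 51.8, 26.0]] bar near [[475.4, 174.2, 26.0], [476.2, 50.6, 26.0]]
fence back edge [[568.7, 178.7, 22.0], [574.4, 14.8, 22.0]]
knob [[489.9, 228.1, 52.0]] pawlgrip [[466.4, -25.8, 45.0]]
tip [[541.2 367.3  22. ]] blade near foot [[474.1 360.2  22. ]] [[528.3 365.8  22. ]]
```

```bash
python3 -c "
from h import *
plan([.437,.355,.12],96.5)"
```

```text
shift [ 0.408 -0.524  1.083] turn [-0.333 -0.     0.001] | dist 0.318 ang 28.7
```

```bash
python3 -m pendant '0.3 -0.4 0.8 -0.333 0 0;0.3 -0.4 0.8 -0.333 0 0;0.3 -0.4 0.8 -0.333 0 0;0.3 -0.4 0.8 -0.333 0 0;0.3 -0.4 0.8 -0.333 0 0;0.3 -0.4 0.8 -0.333 0 0;0.3 -0.4 0.8 -0.333 0 0' -0.1 15; python3 -c "
from h import *
plan([.437,.355,.12],96.5)"
```

```text
time: 0.8
ee_pos: [0.3835, 0.4101, 0.1472]
eef_rot: [-0.039, 0.706, 0.039, 0.706]
ft_force: [-0.1, -0.2, 0.5]
width: 0.0423
 shift [ 0.109 -0.243  0.188] turn [-0.002 -0.     0.   ] | dist 0.082 ang 0.2
```

```bash
python3 - <<'E'
from feel import *
im,d=vision.camera("top"); feeler(im); s,_=vision.camera("scene")
cv2.imwrite("pics/c.png",np.hstack([cv2.resize(im[195:265,130:200],None,fx=5.7,fy=5.7,interpolation=cv2.INTER_CUBIC),cv2.resize(s[210:310,130:230],(399,399),interpolation=cv2.INTER_CUBIC)]))
E
```

```text
top foot z.009 c [438.  353.7] wh [70.3 42.6] a 3.53 N 676
```

View pics/c.png

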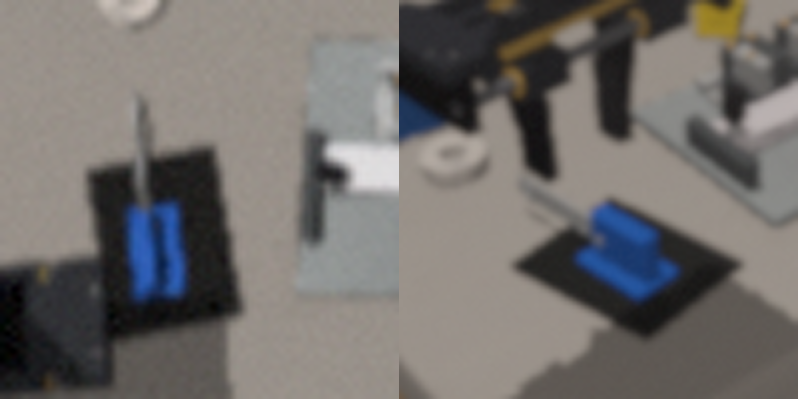

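Candidates: the feeler is the blue block on the black mat at top pixel (157,237); the blue pin box at (154,171) is not it. The gauges are the grey blocks in the bays at (203/216/229/241, 213). Yellow (219,184), (227,145), (284,208) and purple (204,151) are decoys. The crop shows the feeler standing upright on its mat with the blade pointing away, so I go and grasp it.

```bash
python3 -m pendant '0.109 -0.243 0.188 0 0 0;0.109 -0.243 0.188 0 0 0;0.109 -0.243 0.188 0 0 0;0.109 -0.243 0.188 0 0 0;0.109 -0.243 0.188 0 0 0'; python3 -c "
from h import *
plan([.437,.3545,.014],96.5)"
```

```text
time: 1.4
ee_pos: [0.4356, 0.3578, 0.1208]
eef_rot: [-0.04, 0.706, 0.041, 0.706]
ft_force: [0.2, 0.2, -0.4]
width: 0.0393
 shift [ 0.427 -0.014  0.004] turn [ 0.001  0.    -0.001] | dist 0.107 ang 0.1
```

```bash
python3 -m pendant '0.2 -0.008 0.004 0 0 0;0.36 -0.008 0.004 0 0 0;0.36 -0.008 0.004 0 0 0;0.36 -0.008 0.004 0 0 0';  python3 -c "
from h import *
plan([.437,.3545,.014],96.5)"
```

```text
time: 1.8
ee_pos: [0.4374, 0.355, 0.0312]
eef_rot: [-0.04, 0.706, 0.041, 0.706]
ft_force: [0.6, 0.2, 1.2]
width: 0.039
 shift [ 0.069 -0.002 -0.002] turn [ 0.001 -0.    -0.   ] | dist 0.017 ang 0.1
```

```bash
python3 -m pendant '0.069 -0.002 -0.002 0 0 0;0.069 -0.002 -0.002 0 0 0;0.069 -0.002 -0.002 0 0 0'; python3 -m pendant '0 0 0 0 0 0;0 0 0 0 0 0;0 0 0 0 0 0;0 0 0 0 0 0;0 0 0 0 0 0;0 0 0 0 0 0' -1 25;python3 -m pendant '-0.2 0 0 0 0 0;-0.2 0 0 0 0 0;-0.2 0 0 0 0 0'; python3 -c "
from h import *
c=np.array([.5372,.1005]);
for x in(.40,): plan([x,.173,.10],89.5)"
```

```text
time: 2.1
ee_pos: [0.4382, 0.3544, 0.0151]
eef_rot: [-0.039, 0.705, 0.041, 0.707]
ft_force: [-0.3, 0.3, 0.8]
width: 0.039
time: 2.7
ee_pos: [0.4377, 0.3538, 0.0135]
eef_rot: [-0.04, 0.706, 0.04, 0.706]
ft_force: [-0.6, 0.6, 5.1]
width: 0.0138
time: 3.0
ee_pos: [0.438, 0.3534, 0.0637]
eef_rot: [-0.039, 0.706, 0.04, 0.706]
ft_force: [-0.2, 0.2, -2.1]
width: 0.0137
 shift [-0.146 -0.7   -0.232] turn [ 0.081  0.001 -0.001] | dist 0.188 ang 6.9
```

```bash
python3 -m pendant '-0.146 0 -0.03 0 0 0;-0.146 -0.2 -0.1 0.04 0 0;-0.146 -0.4 -0.2 0.081 0 0;-0.146 -0.6 -0.232 0.081 0 0;-0.146 -0.7 -0.232 0.081 0 0;-0.146 -0.7 -0.232 0.081 0 0;-0.146 -0.7 -0.232 0.081 0 0';  python3 -c "
from h import *
plan([.393,.172,.0355],89.5)
from feel import *
im,d=vision.camera('top'); s,_=vision.camera('scene'); np.savez('t1.npz',im=im,d=d,s=s)
cv2.imwrite('pics/d.png',np.vstack([cv2.resize(im[195:245,180:260],None,fx=8,fy=6,interpolation=cv2.INTER_CUBIC)[:, :640],cv2.resize(s[200:260,190:320],(640,296),interpolation=cv2.INTER_CUBIC)]))"
```

```text
time: 3.7
ee_pos: [0.399, 0.172, 0.0987]
eef_rot: [0.003, 0.708, -0.004, 0.707]
ft_force: [0.2, 0.2, -2.1]
width: 0.0139
 shift [ 0.253 -0.    -0.024] turn [-0.001 -0.001  0.   ] | dist 0.063 ang 0.1
```

View pics/d.png

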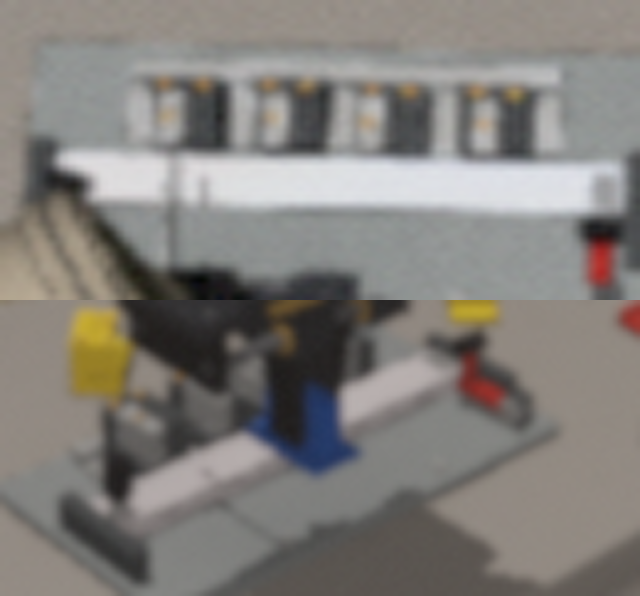

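```bash
python3 - <<'E'
from h import *
im=np.load("t1.npz")["im"]; V=im.max(2).astype(int)
for rw in range(220,231): 
    w=np.clip(215-V[rw,198:205],0,None).astype(float); 
    print(rw,V[rw,196:212])
for uv in ([201.5,222],[201.5,226]): print(onplane("top",[uv],.1075).round(4))
print(proj("top",[[.505,.172,.1072],[.480,.172,.1072]]))
E
```

```text
220 [182 183 180 165 153 133 142 148 136 130 126 128 139 153 156 146]
221 [205 209 208 204 191 169 177 194 190 186 187 184 190 191 192 190]
222 [219 220 219 220 210 181 189 210 218 213 216 216 217 216 216 217]
223 [221 219 221 219 211 178 189 212 219 216 220 221 221 220 222 220]
224 [220 220 221 220 208 178 190 216 214 202 216 221 220 222 221 222]
225 [221 220 221 218 197 175 189 215 210 186 210 222 223 224 224 225]
226 [221 221 220 214 186 169 187 212 209 182 211 221 223 223 225 224]
227 [212 212 211 208 186 162 179 211 206 177 204 219 221 222 222 224]
228 [176 179 180 182 170 145 157 188 188 166 190 200 206 213 215 219]
229 [143 145 152 150 147 126 140 161 165 150 166 171 179 186 184 189]
230 [144 144 144 146 135 117 137 147 151 149 151 152 153 154 155 156]
[[0.4995 0.1694 0.1075]]
[[0.4849 0.1687 0.1075]]
[[200.85192683 220.48489093]
 [200.55322362 227.33149082]]
```

```bash
python3 -m pendant '0.12 0.006 -0.024 0 0 0;0.253 0.006 -0.024 0 0 0;0.253 0.006 -0.024 0 0 0;0.253 0.006 -0.024 0 0 0;0.253 0.006 -0.024 0 0 0';  python3 -c "
from h import *
plan([.393,.1735,.0355],89.5)
im,d=vision.camera('top'); s,_=vision.camera('scene'); np.savez('t2.npz',im=im,d=d,s=s)
cv2.imwrite('pics/e.png',np.vstack([cv2.resize(im[200:235,185:225],(640,560),interpolation=cv2.INTER_CUBIC)]))
V=im.max(2).astype(int); np.set_printoptions(linewidth=200)
print(V[206:232,194:212])"
```

```text
time: 4.3
ee_pos: [0.3945, 0.1753, 0.0376]
eef_rot: [0.003, 0.707, -0.003, 0.708]
ft_force: [-0.3, -1.1, -0.9]
width: 0.0136
 shift [ 0.008 -0.007 -0.006] turn [ 0.     0.001 -0.001] | dist 0.003 ang 0.1
[[150 155 160 165 167 167 167 171 166 169 164 165 165 167 173 177 177 178]
 [151 152 153 150 147 147 157 148 140 142 145 152 146 148 167 176 175 164]
 [149 151 145 140 118 122 147 126 101 104 121 144 117 109 139 161 161 140]
 [151 153 154 151 128 111 135 119  98  83 104 129  98  68 105 158 163 135]
 [152 156 164 166 144 119 139 145 132  91  77  97  79  54  99 165 176 154]
 [150 157 170 177 165 129 156 166 146  99  76  76  73  50  91 161 177 169]
 [148 159 176 178 173 140 163 169 147  96  75  75  71  48  90 157 178 170]
 [152 159 174 180 174 145 166 169 145  94  75  73  71  54  93 158 174 163]
 [149 156 176 180 175 148 171 174 146  96  71  75  70  58  91 157 171 156]
 [148 148 169 181 177 154 170 174 150  99  75  73  68  47  93 157 170 149]
 [145 143 165 177 180 155 170 172 146  97  77  79  72  56  97 158 172 149]
 [145 144 163 174 170 156 168 166 135  90  75  77  70  55 100 158 169 1
[... 354 characters left out ...]
215 216 218 218 219 218]
 [221 221 221 221 221 220 220 218 204 189 210 221 221 221 221 221 223 223]
 [220 221 221 220 222 222 220 214 191 175 208 223 223 221 222 222 222 223]
 [222 221 222 220 221 222 223 216 188 169 207 223 222 223 225 223 223 224]
 [221 220 221 222 221 221 221 217 192 166 209 222 223 223 224 224 225 224]
 [210 212 213 213 212 215 216 214 187 169 205 221 220 222 221 223 223 225]
 [173 179 177 181 181 185 187 187 182 163 189 200 202 203 208 214 216 219]
 [140 145 146 147 149 153 156 161 172 144 152 168 170 173 177 184 184 190]
 [141 145 145 143 147 145 148 161 171 134 116 142 153 151 152 155 157 158]
 [133 147 147 146 149 146 146 157 161 123 109 139 148 148 146 148 150 147]]
```

View pics/e.png

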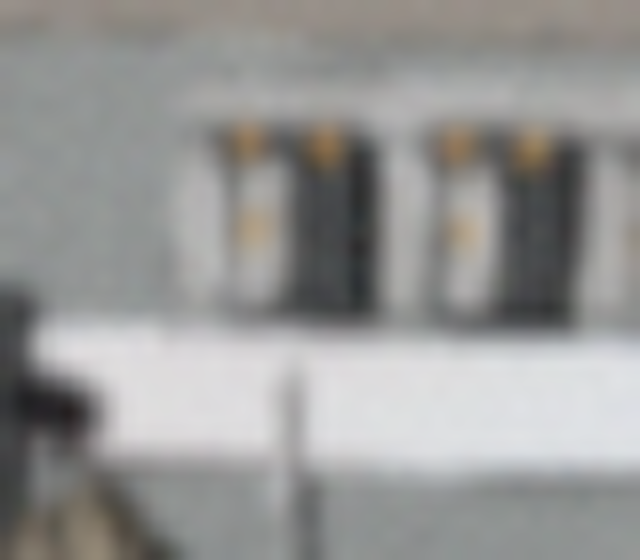

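```bash
python3 -m pendant '0 0 0 0 0 0;0 0 0 0 0 0;0 0 0 0 0 0';  python3 -c "
from h import *
plan([.400,.174,.0355],89.5)
print(proj('top',[[.49,.1735,.054]]),proj('top',[[.49,.1753,.054]]))"
```

```text
time: 4.7
ee_pos: [0.3938, 0.1745, 0.0366]
eef_rot: [0.003, 0.707, -0.003, 0.707]
ft_force: [-0.4, -0.8, -1.3]
width: 0.0136
 shift [ 0.004 -0.002  0.025] turn [-0.  0. -0.] | dist 0.006 ang 0.0
[[202.31524257 225.47460538]] [[201.8402286 225.4639076]]
```

```bash
for i in 1 2 3 4; do python3 -m pendant '0 0 0.01 0 0 0;0 0 0.02 0 0 0;0 0 0.02 0 0 0' | grep -E "ee_pos|force"; done
```

```text
ee_pos: [0.399, 0.1744, 0.0363]
ft_force: [-1.1, 0.6, -0.4]
ee_pos: [0.404, 0.1744, 0.0363]
ft_force: [0.1, -0.7, -1.8]
ee_pos: [0.409, 0.1743, 0.0363]
ft_force: [0.4, 0.0, -2.1]
ee_pos: [0.414, 0.1744, 0.0363]
ft_force: [0.4, 1.2, -2.1]
```

```bash
python3 -m pendant '0 0 0.01 0 0 0;0 0 0.02 0 0 0;0 0 0.02 0 0 0' | grep -E "ee_pos|force"; python3 -m pendant '0 0 0.01 0 0 0;0 0 0.02 0 0 0;0 0 0.02 0 0 0' | grep -E "ee_pos|force"
```

```text
ee_pos: [0.4191, 0.1743, 0.0364]
ft_force: [-0.6, 0.8, -0.7]
ee_pos: [0.4239, 0.1743, 0.0363]
ft_force: [-0.1, 2.4, -1.9]
```

```bash
python3 -m pendant '0 0.004 0.01 0 0 0;0 0.004 0.02 0 0 0;0 0.004 0.02 0 0 0' | grep -E "ee_pos|force"; python3 -m pendant '0 0 0.01 0 0 0;0 0 0.02 0 0 0;0 0 0.02 0 0 0' | grep -E "ee_pos|force"; python3 - <<'E'
from h import *
im,d=vision.camera('top'); s,_=vision.camera('scene'); np.savez('t3.npz',im=im,d=d,s=s)
cv2.imwrite('pics/f.png',np.hstack([cv2.resize(im[200:235,185:225],(400,350),interpolation=cv2.INTER_CUBIC),cv2.resize(s[205:255,200:257],(400,350),interpolation=cv2.INTER_CUBIC)]))
E
```

```text
ee_pos: [0.4285, 0.1751, 0.0361]
ft_force: [-2.0, 1.8, -1.9]
ee_pos: [0.4337, 0.1752, 0.0362]
ft_force: [-3.0, 1.5, -1.6]
```

View pics/f.png

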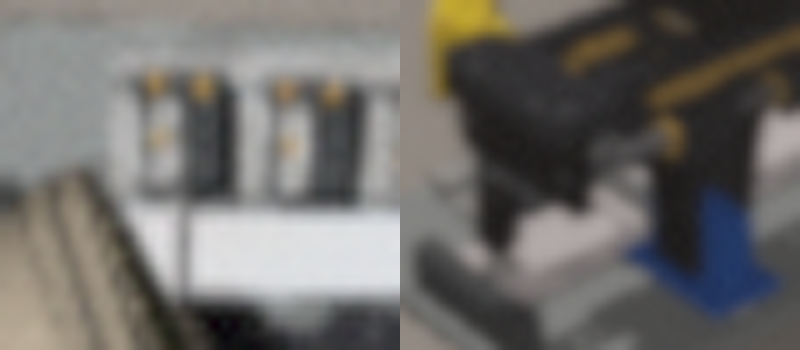

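```bash
python3 -m pendant '0 0.002 0.008 0 0 0;0 0.004 0.014 0 0 0;0 0.004 0.014 0 0 0;0 0.004 0.014 0 0 0' | grep -E "ee_pos|force"; python3 - <<'E'
from h import *
im=np.load("t2.npz")["im"]
print(onplane("top",[[202.7,222.5]],.045), proj("top",[[.5005,.1745,.045]]))
E
```

```text
ee_pos: [0.4371, 0.1759, 0.0362]
ft_force: [-3.9, 1.7, -1.7]
[[0.50190418 0.17381015 0.045     ]] [[202.50351889 222.86329131]]
```

```bash
python3 -m pendant '0 -0.004 -0.08 0 0 0;0 -0.004 -0.16 0 0 0;0 -0.004 -0.16 0 0 0;0 -0.1 -0.16 0 0 0;0 -0.203 -0.16 0 0 0;0 -0.203 -0.16 0 0 0;0 -0.203 -0.16 0 0 0;0 -0.203 -0.16 0 0 0' | grep -E "ee_pos|force";python3 -m pendant '0 0 0 0 0 0;0 0 0 0 0 0' | grep -E "ee_pos|force"
python3 -c "
from h import *
plan([.412,.125,.0355],89.5)"
```

```text
ee_pos: [0.3975, 0.1264, 0.0366]
ft_force: [-0.5, -0.4, -2.1]
ee_pos: [0.3969, 0.1262, 0.0363]
ft_force: [0.2, 0.4, -1.2]
 shift [ 0.003 -0.004  0.061] turn [ 0.001  0.    -0.   ] | dist 0.015 ang 0.1
```

```bash
python3 -m pendant '0 -0.004 0.03 0 0 0;0 -0.004 0.06 0 0 0;0 -0.004 0.06 0 0 0;0 -0.004 0.06 0 0 0' | grep -E "ee_pos|force";python3 -m pendant '0 0 0.01 0 0 0;0 0 0.02 0 0 0;0 0 0.02 0 0 0' | grep -E "ee_pos|force";python3 -m pendant '0 0 0.008 0 0 0;0 0 0.016 0 0 0;0 0 0.016 0 0 0' | grep -E "ee_pos|force"
```

```text
ee_pos: [0.4119, 0.1245, 0.0362]
ft_force: [-0.8, 0.0, -2.0]
ee_pos: [0.417, 0.1246, 0.0363]
ft_force: [1.3, 1.7, -2.9]
ee_pos: [0.421, 0.1245, 0.0363]
ft_force: [-0.1, 1.1, -1.7]
```

```bash
python3 -m pendant '0 0 0.008 0 0 0;0 0 0.016 0 0 0;0 0 0.016 0 0 0' | grep -E "ee_pos|force";python3 -m pendant '0 0 0.008 0 0 0;0 0 0.016 0 0 0;0 0 0.016 0 0 0' | grep -E "ee_pos|force"
```

```text
ee_pos: [0.4235, 0.1245, 0.0359]
ft_force: [-6.1, 1.6, 0.4]
ee_pos: [0.425, 0.1244, 0.0349]
ft_force: [-14.4, 2.1, 1.8]
```

```bash
python3 -m pendant '0 0.004 -0.02 0 0 0;0 0.004 -0.04 0 0 0;0 0.004 -0.04 0 0 0' | grep -E "ee_pos|force";python3 -m pendant '0 0 0.01 0 0 0;0 0 0.02 0 0 0;0 0 0.024 0 0 0;0 0 0.024 0 0 0' | grep -E "ee_pos|force"; python3 -m pendant '0 0.004 -0.01 0 0 0;0 0.004 -0.02 0 0 0;0 0.004 -0.02 0 0 0' | grep -E "ee_pos|force";python3 -m pendant '0 0 0.01 0 0 0;0 0 0.02 0 0 0;0 0 0.024 0 0 0;0 0 0.024 0 0 0' | grep -E "ee_pos|force"
```

```text
ee_pos: [0.419, 0.1253, 0.0366]
ft_force: [0.9, 0.3, -3.0]
ee_pos: [0.4245, 0.1253, 0.0361]
ft_force: [-1.0, 1.1, -3.7]
ee_pos: [0.4197, 0.1266, 0.0364]
ft_force: [1.5, -0.6, -4.8]
ee_pos: [0.4248, 0.1263, 0.036]
ft_force: [-5.3, 1.1, -0.2]
```

```bash
python3 -m pendant '0 -0.004 -0.01 0 0 0;0 -0.004 -0.02 0 0 0;0 -0.004 -0.02 0 0 0' | grep -E "ee_pos|force";python3 -m pendant '0 0 0.01 0 0 0;0 0 0.02 0 0 0;0 0 0.028 0 0 0;0 0 0.028 0 0 0' | grep -E "ee_pos|force"; python3 -m pendant '0 0 0.008 0 0 0;0 0 0.008 0 0 0' | grep -E "ee_pos|force"
```

```text
ee_pos: [0.4207, 0.1254, 0.0364]
ft_force: [-0.8, -0.2, -3.0]
ee_pos: [0.4252, 0.1253, 0.0354]
ft_force: [-12.1, 0.6, 2.6]
ee_pos: [0.4259, 0.1252, 0.0349]
ft_force: [-15.4, 1.4, 2.0]
```

```bash
python3 -m pendant '0 0 -0.07 0 0 0;0 0 -0.13 0 0 0;0 0 -0.13 0 0 0;0 -0.1 -0.13 0 0 0;0 -0.2 -0.13 0 0 0;0 -0.2 -0.13 0 0 0;0 -0.2 -0.13 0 0 0;0 -0.2 -0.13 0 0 0' | grep -E "ee_pos|force";python3 -m pendant '0 0 0 0 0 0;0 0 0 0 0 0' | grep -E "ee_pos|force"
python3 -c "
from h import *
plan([.412,.0752,.0355],89.5)
im,d=vision.camera('top'); s,_=vision.camera('scene'); np.savez('t4.npz',im=im,d=d,s=s)
cv2.imwrite('pics/g.png',np.vstack([cv2.resize(im[200:235,195:245],(560,392),interpolation=cv2.INTER_CUBIC)]))
V=im.max(2).astype(int); np.set_printoptions(linewidth=200)
print(V[216:232,218:236]); print(proj('top',[np.array(r.read_state()['ee_pos'])+[.106,-.001,.009]]))"
```

```text
ee_pos: [0.3975, 0.0764, 0.0365]
ft_force: [-0.5, -0.9, -0.7]
ee_pos: [0.3969, 0.0762, 0.0363]
ft_force: [-0.6, 0.6, -0.9]
 shift [ 0.003 -0.004  0.06 ] turn [ 0.001  0.    -0.   ] | dist 0.015 ang 0.1
[[ 78  71  61  98 159 171 154 171 175 145  99  81  77  79  77  88 144 172]
 [ 73  69  57  98 158 167 150 168 171 149 101  81  79  79  83  95 146 170]
 [ 73  69  58 100 155 162 145 160 166 144  99  76  78  77  87  99 156 174]
 [ 64  61  57  91 136 149 141 150 151 123  86  77  74  80  79 104 164 177]
 [ 90  84  79  98 135 139 136 124 115  94  75  70  68  69  72  98 152 168]
 [158 151 138 143 166 163 149 135 125 120 117 101 104 108 106 122 147 155]
 [209 206 197 196 202 198 195 192 190 188 180 159 174 181 182 187 192 198]
 [222 222 221 221 221 221 222 222 221 221 215 188 211 222 222 223 223 225]
 [222 222 223 222 223 226 226 224 225 227 218 196 220 227 228 227 228 229]
 [224 223 224 226 225 226 227 225 226 225 215 197 218 226 226 228 228 228]
 [225 224 227 227 225 228 227 227 228 225 207 185 219 226 227 228 229 229]
 [225 226 226 227 227 228 226 228 227 223 194 167 213 228 227 228 228 227]
 [220 220 223 223 223 224 223 225 226 220 190 164 214 225 226 226 227 227]
 [189 195 204 207 208 208 213 218 218 213 188 166 202 219 219 220 219 220]
 [157 162 174 176 177 178 181 187 187 182 169 146 171 184 186 184 179 179]
 [145 147 151 151 155 158 154 154 147 137 134 117 124 141 150 148 139 140]]
[[228.56976436 222.84268202]]
```

```bash
python3 -m pendant '0 -0.004 0.03 0 0 0;0 -0.004 0.06 0 0 0;0 -0.004 0.06 0 0 0;0 -0.004 0.06 0 0 0' | grep -E "ee_pos|force";python3 -m pendant '0 0 0.01 0 0 0;0 0 0.02 0 0 0;0 0 0.02 0 0 0' | grep -E "ee_pos|force";python3 -m pendant '0 0 0.008 0 0 0;0 0 0.016 0 0 0;0 0 0.016 0 0 0' | grep -E "ee_pos|force"; python3 -m pendant '0 0 0.008 0 0 0;0 0 0.016 0 0 0;0 0 0.016 0 0 0' | grep -E "ee_pos|force"
```

```text
ee_pos: [0.4121, 0.0746, 0.0363]
ft_force: [-0.4, 0.8, -1.5]
ee_pos: [0.4171, 0.0747, 0.0363]
ft_force: [-0.2, 1.2, -1.5]
ee_pos: [0.4211, 0.0745, 0.0363]
ft_force: [-0.2, 1.3, -2.4]
ee_pos: [0.4251, 0.0745, 0.0363]
ft_force: [-1.0, 1.3, -2.2]
```

```bash
python3 -m pendant '0 0.002 0.008 0 0 0;0 0.002 0.016 0 0 0;0 0.002 0.016 0 0 0' | grep -E "ee_pos|force"; python3 -m pendant '0 0 0.008 0 0 0;0 0 0.016 0 0 0;0 0 0.016 0 0 0' | grep -E "ee_pos|force"; python3 -m pendant '0 0 0.008 0 0 0;0 0 0.016 0 0 0;0 0 0.016 0 0 0' | grep -E "ee_pos|force"
```

```text
ee_pos: [0.4291, 0.0749, 0.0363]
ft_force: [0.4, 2.2, -2.4]
ee_pos: [0.4331, 0.0748, 0.0363]
ft_force: [0.6, 1.9, -1.2]
ee_pos: [0.4371, 0.0748, 0.0363]
ft_force: [-0.4, 0.7, -2.1]
```

```bash
python3 -m pendant '0 0 0.008 0 0 0;0 0 0.008 0 0 0' | grep -E "ee_pos|force"; python3 -m pendant '0 0 -0.09 0 0 0;0 0 -0.168 0 0 0;0 0 -0.168 0 0 0;0 -0.1 -0.168 0 0 0;0 -0.2 -0.168 0 0 0;0 -0.2 -0.168 0 0 0;0 -0.2 -0.168 0 0 0;0 -0.2 -0.168 0 0 0' | grep -E "ee_pos|force";python3 -m pendant '0 0 0 0 0 0;0 0 0 0 0 0' | grep -E "ee_pos|force"
python3 -c "
from h import *
plan([.412,.0252,.0355],89.5)"; python3 -m pendant '0 -0.002 0.03 0 0 0;0 -0.002 0.06 0 0 0;0 -0.002 0.06 0 0 0;0 -0.002 0.06 0 0 0' | grep -E "ee_pos|force";python3 -m pendant '0 0 0.01 0 0 0;0 0 0.02 0 0 0;0 0 0.02 0 0 0' | grep -E "ee_pos|force"
```

```text
ee_pos: [0.439, 0.0748, 0.0363]
ft_force: [0.1, 1.2, -2.4]
ee_pos: [0.3967, 0.0257, 0.0364]
ft_force: [0.0, 0.1, -2.3]
ee_pos: [0.3964, 0.0257, 0.0363]
ft_force: [0.3, 0.8, -1.6]
 shift [ 0.003 -0.001  0.062] turn [ 0.001  0.    -0.   ] | dist 0.016 ang 0.1
ee_pos: [0.412, 0.0246, 0.0363]
ft_force: [2.3, 0.6, -1.8]
ee_pos: [0.4149, 0.0247, 0.0358]
ft_force: [-5.9, 1.8, -0.7]
```

```bash
python3 -m pendant '0 -0.004 -0.02 0 0 0;0 -0.004 -0.02 0 0 0' | grep -E "ee_pos|force";python3 -m pendant '0 0 0.01 0 0 0;0 0 0.022 0 0 0;0 0 0.022 0 0 0' | grep -E "ee_pos|force"; python3 -m pendant '0 0.008 -0.022 0 0 0;0 0.008 -0.022 0 0 0' | grep -E "ee_pos|force";python3 -m pendant '0 0 0.01 0 0 0;0 0 0.022 0 0 0;0 0 0.022 0 0 0' | grep -E "ee_pos|force"
```

```text
ee_pos: [0.4109, 0.0235, 0.0362]
ft_force: [0.6, 1.0, -3.8]
ee_pos: [0.4157, 0.0237, 0.0358]
ft_force: [-7.3, 2.2, 0.1]
ee_pos: [0.4113, 0.0255, 0.0363]
ft_force: [1.4, 0.2, -3.2]
ee_pos: [0.416, 0.0253, 0.0359]
ft_force: [-6.3, -0.2, 1.8]
```

```bash
python3 -m pendant '0 0 -0.08 0 0 0;-0.15 0 -0.08 0 0 0;-0.28 0 -0.08 0 0 0;-0.28 0 -0.08 0 0 0' | grep -E "ee_pos|force"
python3 -c "
from h import *
plan([.443,.352,.10],100)"
```

```text
ee_pos: [0.4001, 0.0262, 0.1104]
ft_force: [0.7, -0.0, -2.1]
 shift [0.046 1.305 0.159] turn [-0.122  0.005 -0.001] | dist 0.329 ang 10.5
```

```bash
python3 -m pendant '0 0.2 0 0 0 0;0 0.4 0 0 0 0;0 0.6 0 0 0 0;0 0.8 0 0 0 0;0 0.9 0.1 0 0 0;0 0.95 0.15 -0.06 0 0;0 0.95 0.15 -0.122 0 0;0 0.95 0.15 -0.122 0 0' | grep -E "ee_pos|force"
python3 -c "
from h import *
plan([.443,.352,.06],100)"
```

```text
ee_pos: [0.4367, 0.263, 0.1053]
ft_force: [-0.8, -0.7, -1.4]
 shift [0.181 0.346 0.087] turn [ 0.001 -0.001  0.   ] | dist 0.100 ang 0.1
```

```bash
python3 -m pendant '0 0.17 0.05 0 0 0;0.05 0.346 0.087 0 0 0;0.18 0.346 0.087 0 0 0;0.18 0.346 0.087 0 0 0;0.18 0.346 0.087 0 0 0;0.18 0.346 0.087 0 0 0' | grep -E "ee_pos|force"
python3 -c "
from h import *
plan([.443,.352,.016],100)
im,d=vision.camera('top'); s,_=vision.camera('scene')
cv2.imwrite('pics/i.png',np.hstack([cv2.resize(im[195:265,125:195],(400,400),interpolation=cv2.INTER_CUBIC),cv2.resize(s[220:300,150:230],(400,400),interpolation=cv2.INTER_CUBIC)]))"
```

```text
ee_pos: [0.4439, 0.3511, 0.0627]
ft_force: [-0.5, -0.4, -1.8]
 shift [ 0.187  0.004 -0.003] turn [-0.002  0.001 -0.   ] | dist 0.047 ang 0.2
```

View pics/i.png

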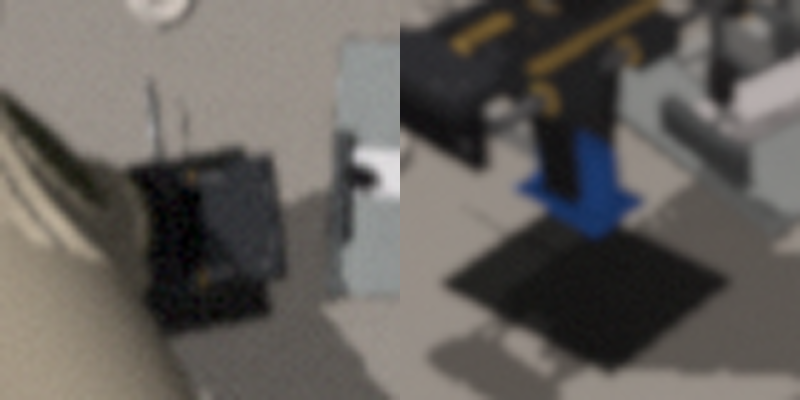

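The feeler hangs level over the mat (mat diamond centre about (585,300) in the right half). Lowering and releasing.

```bash
python3 -m pendant '0.1 0.004 -0.003 0 0 0;0.17 0.004 -0.003 0 0 0;0.18 0.004 -0.003 0 0 0;0.18 0.004 -0.003 0 0 0;0.18 0.004 -0.003 0 0 0' | grep -E "ee_pos|force"
python3 -m pendant '0.006 0 0 0 0 0;0.012 0 0 0 0 0;0.012 0 0 0 0 0' | grep -E "ee_pos|force"
```

```text
ee_pos: [0.4427, 0.3531, 0.0177]
ft_force: [0.7, 0.7, -2.0]
ee_pos: [0.4422, 0.3528, 0.0136]
ft_force: [0.2, -0.4, -1.0]
```

```bash
python3 -m pendant '0.002 0 0 0 0 0;0.002 0 0 0 0 0;0.002 0 0 0 0 0;0.002 0 0 0 0 0' -0.3 | grep -E "ee_pos|force|width"
python3 -m pendant '-0.2 0 0 0 0 0;-0.4 0 0 0 0 0;-0.5 0 0 0 0 0;-0.5 0 0 0 0 0' | grep -E "ee_pos|time"
python3 -c "
from h import *
P=onplane('top',[[254.6,233]],.045); print(P)
plan([.43,.10,.16],90)"
```

```text
ee_pos: [0.442, 0.3527, 0.0129]
ft_force: [-0.4, -0.8, 0.1]
width: 0.0291
time: 22.2
ee_pos: [0.4438, 0.3542, 0.1424]
[[ 0.46636181 -0.02541173  0.045     ]]
 shift [-0.076 -0.992 -0.23 ] turn [ 0.116  0.004 -0.003] | dist 0.255 ang 10.0
```

```bash
python3 -m pendant '-0.07 -0.2 0 0.116 0 0;-0.07 -0.4 -0.05 0.116 0 0;-0.07 -0.6 -0.1 0.116 0 0;-0.07 -0.8 -0.15 0.116 0 0;-0.07 -0.99 -0.2 0.116 0 0;-0.07 -0.99 -0.23 0.116 0 0;-0.07 -0.99 -0.23 0.116 0 0' 1| grep -E "ee_pos|time"
python3 - <<'E'
from h import *
z=np.load("top0.npz"); P=cloud("top",z["d"])
def tri(a,b):
    Ps=[]
    for n in("top","scene"):
        K,Rm,t=cal(n); Ps.append(K@np.c_[Rm,t])
    X=cv2.triangulatePoints(Ps[0],Ps[1],np.array(a,float).reshape(2,1),np.array(b,float).reshape(2,1)); X=(X[:3]/X[3]).ravel()
    print(X.round(4),"reproj",proj("top",X)[0].round(1),proj("scene",X)[0].round(1))
tri((254.6,233.1),(282.5,209.2)); tri((188,225.3),(214,236))
np.set_printoptions(linewidth=200)
print("pawl z");print((P[226:248,250:263,2]*1000).round().astype(int)); print("knob z");print((P[218:232,182:194,2]*1000).round().astype(int))
s,_=vision.camera("scene"); cv2.imwrite("pics/j.png",np.hstack([cv2.resize(s[195:235,262:312],(500,400),interpolation=cv2.INTER_CUBIC)
,cv2.resize(s[205:265,190:235],(300,400),interpolation=cv2.INTER_CUBIC)]))
E
```

```text
time: 22.9
ee_pos: [0.4274, 0.0975, 0.1548]
[ 0.4701 -0.0214  0.0495] reproj [253.6 231.9] [284.1 209.3]
[0.491  0.23   0.0487] reproj [187.7 225. ] [214.6 236.1]
pawl z
[[  27   32   26   27   33   33   32   31   33   33   33    5   11]
 [  26   23   30   23   23   22   29   23   30   33   34   10    0]
 [  25   29   28   28   30   33   30   29   35   27   30   12   -1]
 [  30   26   28   25   21   32   26   20   34   31   32   14    4]
 [  15   15   10    8   10    8   17   10   28   29   30    9    1]
 [   9   10   54   54   54   57   57   52   32   34   28    9    0]
 [  11    7   63   64   59   60   58   58   32   32   38   11    5]
 [  11    6   57   56   58   56   56   57   29   30   32    7    3]
 [  13   12   53   58   58   56   62   55   36   32   35    8    5]
 [  17    8    8    8   29   28   33   15   31   35   34   11   -1]
 [  12   12   13   10 1466   24   25   13   29   34   35   10    5]
 [  11    8   14   27   27   21   22   10   32   28   32   12    5]
 [  13   12   11   26   25 1466   25    9   35   26   37   13    2]
 [  13    7   13   33   27   33   25    9   15
[... 756 characters left out ...]
   26]
 [   2   34   32   28   24   27   25   25   26   28   29   24]
 [  -6   33   33   34   28   61   23   26   30   27   32   31]
 [  -1   28   32   35   59   64   64   60   27   28   23   31]
 [  -2   28   32   63   60   61   61   66   46   26   26   33]
 [  -2   31   34   59   60   59 1466   64   47   25   23   34]
 [  -3   32   35   32   63   64   60   54   27   28   29   24]
 [   0   30   39   31   20   21   24   26   27   25   26 1466]
 [  -4   32   32   30   20   10   12   10   12   15    9   16]
 [  -5   35   29   32    9   10    9   12   11   13   18    7]
 [   2   34   36   35   18   10    7    8   13   12    9   12]
 [   2   36   33   27   15    8   13    4    8   14   15   10]]
```

View pics/j.png

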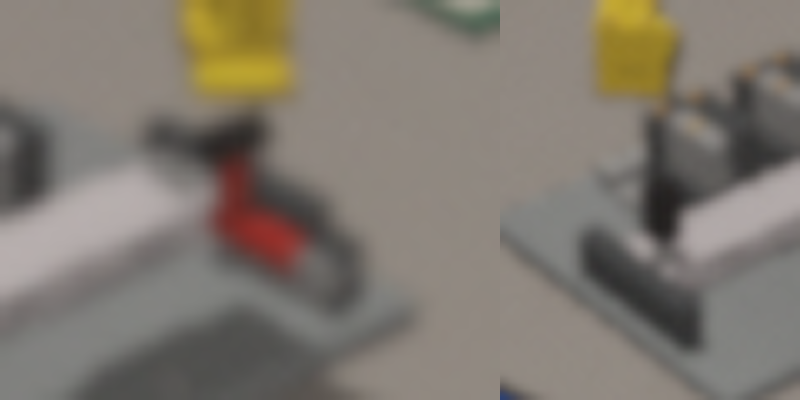

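```bash
python3 - <<'E'
from h import *
g=onplane("top",[[254.6,232.5]],.057)[0]; k=onplane("top",[[187.3,224.6]],.062)[0]; print(g,k)
plan([g[0]-.001,g[1]+.002,.10],89.5)
E
```

```text
[ 0.4677508  -0.02539679  0.057     ] [0.49155414 0.22900863 0.062     ]
 shift [ 0.219 -0.49   0.156] turn [ 0.006 -0.    -0.   ] | dist 0.140 ang 0.5
```

```bash
python3 -m pendant '0.05 -0.2 0.1 0.006 0 0;0.1 -0.4 0.156 0.006 0 0;0.219 -0.49 0.156 0.006 0 0;0.219 -0.49 0.156 0.006 0 0;0.219 -0.49 0.156 0.006 0 0;0.219 -0.49 0.156 0.006 0 0' 0 10| grep -E "ee_pos|width"
python3 -c "
from h import *
plan([.4667,-.0234,.034],89.5)
im,d=vision.camera('top'); s,_=vision.camera('scene')
cv2.imwrite('pics/k.png',np.hstack([cv2.resize(im[210:250,230:270],(400,400),interpolation=cv2.INTER_CUBIC),cv2.resize(s[185:235,255:305],(400,400),interpolation=cv2.INTER_CUBIC)]))"
```

```text
ee_pos: [0.4679, -0.0215, 0.1008]
width: 0.048
 shift [ 0.267 -0.008 -0.005] turn [ 0.002  0.    -0.   ] | dist 0.067 ang 0.2
```

View pics/k.png

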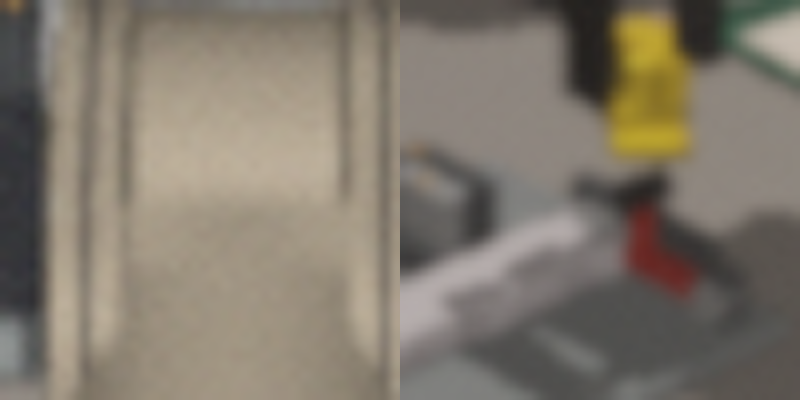

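Both fingers stand over the grip, on either side of it (right half, about (600,90) and (705,40), grip at (625,185)). Descending.

```bash
python3 -m pendant '0.13 -0.006 -0.003 0 0 0;0.2 -0.006 -0.003 0 0 0;0.262 -0.006 -0.003 0 0 0;0.262 -0.006 -0.003 0 0 0;0.262 -0.006 -0.003 0 0 0'| grep -E "ee_pos|force"
python3 -m pendant '0 0 0 0 0 0;0 0 0 0 0 0;0 0 0 0 0 0;0 0 0 0 0 0;0 0 0 0 0 0' -1 10| grep -E "ee_pos|force|width"
```

```text
ee_pos: [0.4669, -0.0244, 0.0357]
ft_force: [-0.8, 0.3, 0.8]
ee_pos: [0.4669, -0.0246, 0.0355]
ft_force: [-1.1, 2.8, 3.7]
width: 0.0221
```

```bash
python3 -m pendant '-0.015 0 -0.013 0 0 0;-0.029 0 -0.027 0 0 0;-0.042 0 -0.042 0 0 0;-0.053 0 -0.059 0 0 0;-0.053 0 -0.059 0 0 0'| grep -E "ee_pos|force|width"
python3 -m pendant '-0.009 0 -0.018 0 0 0;-0.016 0 -0.037 0 0 0;-0.021 0 -0.056 0 0 0;-0.025 0 -0.075 0 0 0;-0.025 0 -0.075 0 0 0'| grep -E "ee_pos|force|width"
```

```text
ee_pos: [0.4514, -0.0246, 0.0488]
ft_force: [0.8, 3.1, 2.2]
width: 0.0218
ee_pos: [0.4329, -0.0244, 0.0551]
ft_force: [-0.2, 4.9, 3.5]
width: 0.0217
```

Now release, rise and look.

```bash
python3 -m pendant '0 0 0 0 0 0;0 0 0 0 0 0;0 0 0 0 0 0' 0| grep -E "force|width"
python3 -m pendant '-0.2 0 0 0 0 0;-0.35 0.1 0 0 0 0;-0.4 0.3 0 0 0 0;-0.4 0.5 0.05 0 0 0;-0.4 0.7 0.1 0 0 0;-0.4 0.8 0.15 0 0 0;-0.4 0.8 0.15 0 0 0'| grep -E "ee_pos|force|width"
python3 - <<'E'
from h import *
im,d=vision.camera('top'); s,_=vision.camera('scene'); P=cloud("top",d); np.set_printoptions(linewidth=200)
print((P[228:248,250:262,2]*1000).round().astype(int))
plan([.4905,.231,.10],89.5)
cv2.imwrite('pics/l.png',np.hstack([cv2.resize(im[195:260,180:270],(540,390),interpolation=cv2.INTER_CUBIC),cv2.resize(s[190:230,265:305],(250,390),interpolation=cv2.INTER_CUBIC)]))
E
```

```text
ft_force: [0.2, 0.7, -0.2]
width: 0.0378
ee_pos: [0.4725, 0.1791, 0.154]
ft_force: [1.0, -0.3, -0.5]
width: 0.0435
[[  29   24   29   33   28   30   30   28   30   35   29    7]
 [  28   25   27   25   31   30   30   28   32   32   35   16]
 [  27   27   30   27   24   24   23   22   27   28   35   17]
 [   9   16   10    8   11   10   18   12   30   33   34   12]
 [  11   10    9 1466   12   11   14   13   32   33   37   14]
 [  14   12    4   11   10   15    9   11   36   31   30    4]
 [  11   10   12    5   52   49   52   10   34   32   38   14]
 [  11    7    8    9   59   53   62    9   31   39   35    5]
 [  11    8    6   57   58   58   57   12   33   33   34   15]
 [  13    7   11   48   67   68   54    8   28   31   31   10]
 [   3   11   12   47   69   70   50   12   35   31   35   10]
 [   8    8   78   74   80   72   74   74   14    9    8   13]
 [  10   12   76   82   74   79   79   80   10    8   11   11]
 [  10   13   81   74   78   82   78   78    9   15    6    7]
 [  13   13   75   80   74   82   77   75    8   13   10   13]
 [  11   11   11   31   31   32   11   27    6   13   14    7]
 [  10   11    7   33   34   32   14   33    9   16    9    8]
 [  11   11   14   28   32   31   18   33    9    7   15   11]
 [  15   11    8   11    8   14   11    8   11 1466    9   13]
 [  13   12   20   13   10   12   18   16   10    8    7   12]]
 shift [0.215 0.227 0.072] turn [ 0.    -0.001  0.001] | dist 0.080 ang 0.1
```

View pics/l.png

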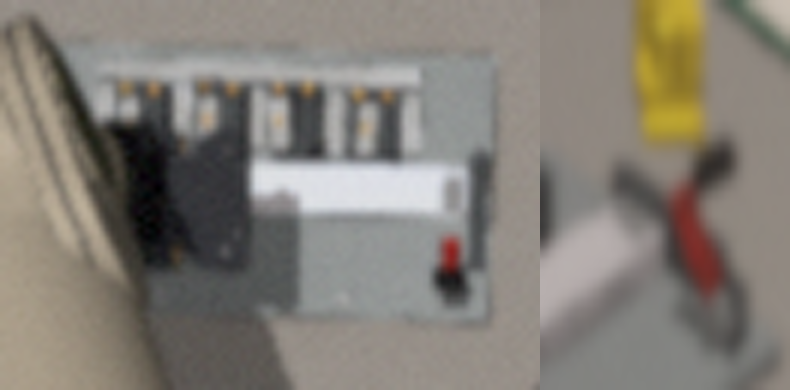

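```bash
python3 -m pendant '0.1 0.1 0.05 0 0 0;0.215 0.227 0.072 0 0 0;0.215 0.227 0.072 0 0 0;0.215 0.227 0.072 0 0 0;0.215 0.227 0.072 0 0 0'| grep -E "ee_pos|force"
python3 -c "
from h import *
plan([.4905,.231,.036],89.5)"
```

```text
ee_pos: [0.4913, 0.2297, 0.1015]
ft_force: [0.4, -0.6, 0.2]
 shift [ 0.262  0.005 -0.003] turn [-0.002  0.001  0.   ] | dist 0.066 ang 0.1
```

```bash
python3 -m pendant '0.13 0.002 -0.001 0 0 0;0.2 0.002 -0.001 0 0 0;0.255 0.002 -0.001 0 0 0;0.255 0.002 -0.001 0 0 0;0.255 0.002 -0.001 0 0 0'| grep -E "ee_pos|force"
python3 -m pendant '0 0 0 0 0 0;0 0 0 0 0 0;0 0 0 0 0 0;0 0 0 0 0 0;0 0 0 0 0 0' -1 20| grep -E "ee_pos|force|width"
python3 -m pendant '0 0 -0.02 0 0 0;0 0 -0.04 0 0 0;0 0 -0.06 0 0 0;0 0 -0.06 0 0 0'| grep -E "ee_pos|force|width"
```

```text
ee_pos: [0.4911, 0.2317, 0.038]
ft_force: [0.9, 0.0, 0.2]
ee_pos: [0.4907, 0.2316, 0.0373]
ft_force: [-1.3, -2.4, 3.3]
width: 0.0171
ee_pos: [0.4746, 0.2318, 0.0372]
ft_force: [-1.1, -4.2, 6.5]
width: 0.0173
```

```bash
python3 -m pendant '0 0 -0.02 0 0 0;0 0 -0.04 0 0 0;0 0 -0.054 0 0 0;0 0 -0.06 0 0 0;0 0 -0.06 0 0 0'| grep -E "ee_pos|force|width"
python3 -m pendant '0 0 -0.006 0 0 0;0 0 -0.006 0 0 0'| grep -E "ee_pos|force|width"
```

```text
ee_pos: [0.4624, 0.2317, 0.0374]
ft_force: [10.8, -3.2, -4.1]
width: 0.0175
ee_pos: [0.4623, 0.2318, 0.0375]
ft_force: [18.3, -4.0, -9.8]
width: 0.0174
```

```bash
python3 -m pendant '0 0 0 0 0 0;0 0 0 0 0 0;0 0 0 0 0 0' 0| grep -E "force|width"
python3 -m pendant '-0.2 0 0 0 0 0;-0.35 0 0 0 0 0;-0.4 0 0 0 0 0;-0.4 0 0 0 0 0;-0.4 0 0 0 0 0' | grep -E "ee_pos|force|width"
python3 - <<'E'
from meas import *
plan([.536,.1757,.13],-.4)
im,d=vision.camera("top"); np.savez("t5.npz",im=im,d=d); f=im.astype(int); b,g,rr=f[...,0],f[...,1],f[...,2]; hsv=cv2.cvtColor(im,cv2.COLOR_BGR2HSV)
for nm,box,msk in (("green",(295,190,355,228),(g>rr+15)&(g>b+8)),("red",(290,228,350,262),(rr>g+50))):
    m=blob(msk,box).astype(np.uint8); cn,_=cv2.findContours(m,cv2.RETR_CCOMP,cv2.CHAIN_APPROX_NONE); cn=sorted(cn,key=cv2.contourArea)[::-1]
    for c in cn[:2]:
        rect(c[:,0],"top",.008,nm); p=onplane("top",c[:,0],.008)[:,:2]; q=p-p.mean(0); w,v=np.linalg.eigh(q.T@q); a=np.degrees(np.arctan2(v[1,1],v[0,1]))%180; print("pca",a.round(2),p.mean(0).round(4))
# bar white blob
m=blob((hsv[...,2]>185)&(hsv[...,1]<25),(180,205,265,250)); print("bar rows",px(m).min(0),px(m).max(0)); rect(hull(m),"top",.026,"bar")
E
```

```text
ft_force: [0.5, 0.0, -0.5]
width: 0.0338
ee_pos: [0.4582, 0.2322, 0.1359]
ft_force: [-0.6, 0.7, -0.3]
width: 0.0431
 shift [ 0.023 -0.223  0.313] turn [ 1.046e+00 -0.000e+00  1.000e-03] | dist 0.096 ang 89.9
top green c [ 562.4 -299.8] wh [178.2  92.3] a 85.58 N 129
pca 85.65 [ 0.5621 -0.3003]
top green c [ 557.  -299.2] wh [176.1  72.1] a 84.22 N 114
pca 84.25 [ 0.5569 -0.2995]
top red c [ 429.7 -275.1] wh [180.7  94.2] a 86.1 N 136
pca 86.83 [ 0.4293 -0.2753]
top red c [ 424.2 -274.6] wh [176.3  69.1] a 86.1 N 116
pca 86.01 [ 0.4236 -0.2754]
bar rows [215 229] [256 238]
top bar c [465.   48.8] wh [162.6  37.8] a 89.49 N 1300
```

```bash
python3 -m pendant '0 -0.05 0.08 0.1 0 0;0 -0.1 0.16 0.2 0 0;0 -0.15 0.24 0.3 0 0;0 -0.2 0.3 0.4 0 0;0 -0.22 0.31 0.5 0 0;0 -0.22 0.31 0.6 0 0;0 -0.22 0.31 0.7 0 0;0 -0.22 0.31 0.75 0 0' 0.4| grep -E "ee_pos|force|width"
python3 -c "
from h import *
plan([.536,.1757,.10],-.4)"
```

```text
ee_pos: [0.535, 0.1762, 0.135]
ft_force: [-0.2, 0.2, -0.9]
width: 0.0611
 shift [0.14  0.003 0.003] turn [0.292 0.001 0.002] | dist 0.035 ang 25.1
```

```bash
python3 -m pendant '0 0.003 0.003 0.1 0 0;0.07 0.003 0.003 0.2 0 0;0.14 0.003 0.003 0.292 0 0;0.14 0.003 0.003 0.292 0 0;0.14 0.003 0.003 0.292 0 0;0.14 0.003 0.003 0.292 0 0' | grep -E "ee_pos|force|width"
python3 -c "
from h import *
plan([.536,.1757,.028],-.4)
s,_=vision.camera('scene'); cv2.imwrite('pics/m.png',cv2.resize(s[180:260,180:300],(660,440),interpolation=cv2.INTER_CUBIC))"
```

```text
ee_pos: [0.5372, 0.1763, 0.1024]
ft_force: [0.4, -0.2, -0.3]
width: 0.0611
 shift [ 0.298 -0.005  0.002] turn [ 0.006 -0.    -0.   ] | dist 0.074 ang 0.5
```

View pics/m.png

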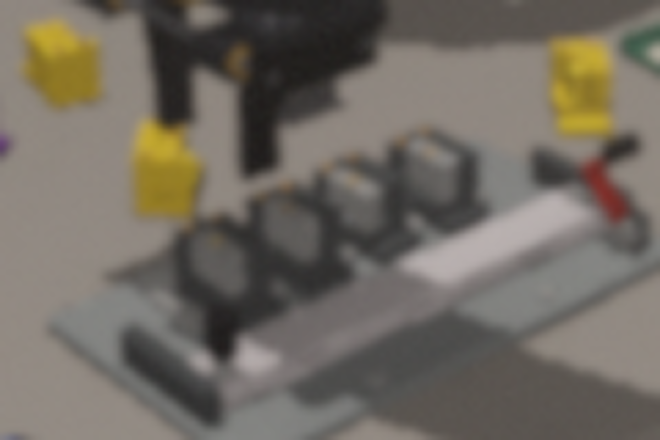

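The bar is back and its lip is clear of the toes; the pawl is up at (600,185); all four gauges stand in their bays. Picking gauge 1 now.

```bash
python3 -m pendant '0.15 -0.003 0.002 0.006 0 0;0.25 -0.003 0.002 0.006 0 0;0.292 -0.003 0.002 0.006 0 0;0.292 -0.003 0.002 0.006 0 0;0.292 -0.003 0.002 0.006 0 0'| grep -E "ee_pos|force"
python3 -m pendant '0 0 0 0 0 0;0 0 0 0 0 0;0 0 0 0 0 0;0 0 0 0 0 0;0 0 0 0 0 0' -1 30| grep -E "ee_pos|force|width"
```

```text
ee_pos: [0.5371, 0.1759, 0.0303]
ft_force: [0.2, -0.2, 0.7]
ee_pos: [0.5367, 0.1759, 0.0298]
ft_force: [-1.4, -0.7, 6.1]
width: 0.0433
```

```bash
python3 -m pendant '-0.1 0 0 0 0 0;-0.25 0 0 0 0 0;-0.4 0 0 0 0 0;-0.5 0 0 0 0 0;-0.5 0 0 0 0 0'| grep -E "ee_pos|force|width"
python3 - <<'E'
from h import *
def slots(c,yaw):
    a=np.radians(yaw); y=np.array([-np.sin(a),np.cos(a)]); return [np.array(c)+k*.021*y for k in(1,-1)]
G=slots([.562,-.300],-5.0); Rd=slots([.4295,-.275],-3.9); print(G,Rd)
plan([*G[0],.13],-5.0)
E
```

```text
ee_pos: [0.5379, 0.1763, 0.1574]
ft_force: [0.4, 0.0, -3.6]
width: 0.0433
[array([ 0.56383027, -0.27907991]), array([ 0.56016973, -0.32092009])] [array([ 0.43092832, -0.25404863]), array([ 0.42807168, -0.29595137])]
 shift [0.105 0.122 1.821] turn [ 0.051 -0.002 -0.003] | dist 0.457 ang 4.4
```

```bash
python3 -m pendant '0 0.02 0.15 0 0 0;0 0.04 0.3 0 0 0;0 0.06 0.45 0.03 0 0;0 0.08 0.6 0.05 0 0;0 0.1 0.75 0.05 0 0;0 0.12 0.9 0.05 0 0;0 0.12 1 0.05 0 0;0 0.12 1 0.05 0 0'| grep -E "ee_pos|force|width"
python3 -c "
from h import *
plan([.5638,-.279,.08],-5)"
```

```text
ee_pos: [0.5623, -0.0796, 0.1524]
ft_force: [0.7, -0.2, -2.6]
width: 0.0438
 shift [0.291 0.079 0.793] turn [-0.003  0.002  0.001] | dist 0.212 ang 0.3
```

```bash
python3 -m pendant '0 0.02 0.16 0 0 0;0 0.04 0.32 0 0 0;0 0.06 0.48 0 0 0;0 0.07 0.64 0 0 0;0.05 0.079 0.75 0 0 0;0.15 0.079 0.793 0 0 0;0.27 0.079 0.793 0 0 0;0.27 0.079 0.793 0 0 0'| grep -E "ee_pos|force|width"
python3 -m pendant '0 0 0 0 0 0;0 0 0 0 0 0;0 0 0 0 0 0'| grep -E "ee_pos|force"
python3 -c "
from h import *
plan([.5638,-.279,.031],-5)
im,d=vision.camera('top');s,_=vision.camera('scene'); cv2.imwrite('pics/n.png',np.hstack([cv2.resize(im[185:265,285:365],(400,400),interpolation=cv2.INTER_CUBIC),cv2.resize(s[150:230,270:370],(400,400),interpolation=cv2.INTER_CUBIC)]))"
```

```text
ee_pos: [0.5635, -0.2718, 0.081]
ft_force: [-1.2, 0.9, -3.4]
width: 0.0436
ee_pos: [0.5675, -0.2736, 0.088]
ft_force: [-0.6, 0.4, -3.2]
 shift [ 0.228 -0.014  0.023] turn [ 0.002  0.    -0.001] | dist 0.057 ang 0.2
```

View pics/n.png

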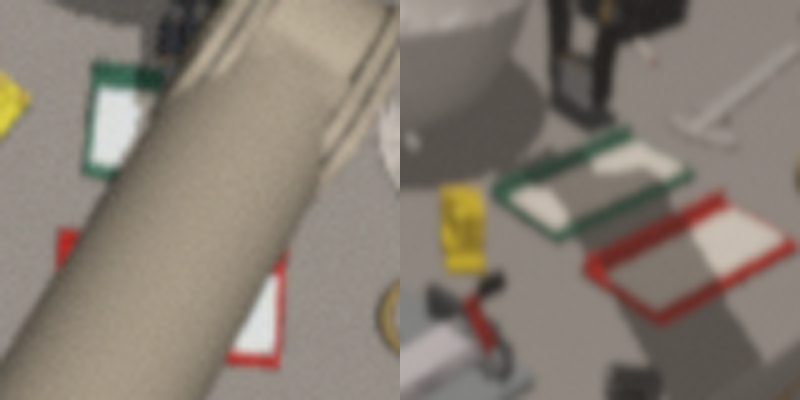

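```bash
python3 -m pendant '0.06 -0.012 0.023 0 0 0;0.12 -0.012 0.023 0 0 0;0.18 -0.012 0.023 0 0 0;0.21 -0.012 0.023 0 0 0;0.21 -0.012 0.023 0 0 0;0.21 -0.012 0.023 0 0 0'| grep -E "ee_pos|force|width"
python3 -m pendant '0 0 0 0 0 0;0 0 0 0 0 0'| grep -E "ee_pos|force"
python3 -c "
from h import *
plan([.5638,-.279,.0285],-5)"
```

```text
ee_pos: [0.5631, -0.2793, 0.0339]
ft_force: [0.1, -0.1, -2.3]
width: 0.0438
ee_pos: [0.5634, -0.2793, 0.0344]
ft_force: [0.3, 0.5, -3.8]
 shift [ 0.024  0.002 -0.001] turn [ 0.002  0.    -0.   ] | dist 0.006 ang 0.1
```

```bash
python3 -m pendant '0.01 0.002 0 0 0 0;0.02 0.002 0 0 0 0;0.026 0.002 0 0 0 0;0.026 0.002 0 0 0 0'| grep -E "ee_pos|force|width"
python3 -m pendant '0 0 0 0 0 0;0 0 0 0 0 0;0 0 0 0 0 0;0 0 0 0 0 0' 0.4| grep -E "ee_pos|force|width"
python3 -m pendant '-0.1 0 0 0 0 0;-0.25 0 0 0 0 0;-0.4 0 0 0 0 0;-0.5 0 0 0 0 0;-0.5 0 0 0 0 0'| grep -E "ee_pos|force|width|time"
python3 -c "
from h import *
plan([.5362,.1257,.13],-.4)"
```

```text
ee_pos: [0.5656, -0.28, 0.0305]
ft_force: [-8.7, 4.9, 18.7]
width: 0.0439
ee_pos: [0.5656, -0.28, 0.0306]
ft_force: [-8.0, 4.6, 18.5]
width: 0.0599
time: 37.25
ee_pos: [0.5656, -0.2806, 0.157]
ft_force: [0.3, -0.3, 0.1]
width: 0.0609
 shift [ 0.104 -0.256 -1.609] turn [-0.052  0.001 -0.005] | dist 0.408 ang 4.5
```

```bash
python3 -m pendant '0 -0.03 -0.16 -0.052 0 0;0 -0.06 -0.32 -0.052 0 0;0 -0.1 -0.48 -0.052 0 0;0 -0.15 -0.64 -0.052 0 0;0 -0.2 -0.8 -0.052 0 0;0 -0.24 -0.95 -0.052 0 0;0 -0.25 -0.98 -0.052 0 0;0 -0.25 -0.98 -0.052 0 0'| grep -E "ee_pos|time"
python3 - <<'E'
from meas import *
a=np.load("top0.npz"); im,d=vision.camera("top"); s,_=vision.camera("scene"); s0=np.load("scene0.npz")["im"]; np.savez("t6.npz",im=im,d=d,s=s)
P=cloud("top",a["d"]); np.set_printoptions(linewidth=220)
print("bowl z rows171-190");print((P[170:190:2,280:356:4,2]*1000).round().astype(int)); print("x");print((P[170:190:2,280:356:8,0]*1000).round().astype(int)); print("y",(P[182,280:356:8,1]*1000).round().astype(int))
d1=cv2.absdiff(im,a["im"]).max(2); print("top bowl diff",(d1[171:192,280:356]>25).sum()); 
d2=cv2.absdiff(s,s0).max(2); print("scene bowl diff",(d2[125:182,222:305]>25).sum())
f=im.astype(int); g,rr,b=f[...,1],f[...,2],f[...,0]
Q=cloud("top",d); m=(Q[...,2]>.035)&(Q[...,2]<.07); mm=np.zeros(m.shape,np.uint8); mm[195:228,295:352]=m[195:228,295:352]
n,l,st,c=cv2.connectedComponentsWithStats(mm)
for k in range(1,n):
    if st[k,4]>15: rect(hull(l==k),"top",.048,f"obj {st[k].tolist()}"); print(np.median(Q[l==k][:,2]))
cv2.imwrite("pics/o.png",np.hstack([cv2.resize(im[160:260,280:360],(400,500),interpolation=cv2.INTER_CUBIC),cv2.resize(s[120:220,280:360],(400,500),interpolation=cv2.INTER_CUBIC)]))
E
```

```text
time: 38.05
ee_pos: [0.5219, -0.0284, 0.1522]
bowl z rows171-190
[[ 255  256  255  256  256  256  260  262  262  260  261  266  272  268  272  270  273  274  276]
 [   4    0    3  126   83   47   40   34   25   40   38   30   37   50   59   88  123   -2    0]
 [  -3    1    4    1  125   70   51   41   34   51   37   43   52   63   84  118  119   -1    4]
 [   3   -1    3    4    2  124   87   58   46   47   48   57   70   92  117  122   -3   -1   -3]
 [   0    2    1    3    4   -1  127  125   87   78   76   87  110  122  122    1   -5    1    1]
 [   2    2    8   -1 1466    2    8  121  118  125  123  125  121  121    3   -2    3    1    2]
 [   1    4    1    1   -2   -7    4    3    0    5   -1    2    0   -8   -2    2   -2    2   -1]
 [   8   -2    0    2    2   -1   -2    2    0   -1   -1    9   -1   -2    4    4   -3   -2   -1]
 [   0   -1   -2    1   -3   -3    5    4   -2    0   -2   -2    0   -4    2    5    3    2   -2]
 [  -1   -1    3   -7    6    3    0   -5   -5    0    1   -2   -2   -3    1   -4   -3    2    3]]
x
[[668 669 670 669 670 671 669 669 670 670]
 [714 715 699 709 713 711 712 708 695 722]
 [708 707 683 699 703 703 701 695 689 713]
 [698 699 700 684 693 693 689 681 706 706]
 [691 691 691 668 677 680 674 672 698 697]
 [682 682 408 683 663 663 664 687 688 689]
 [674 675 676 676 677 678 679 680 681 681]
 [665 667 667 669 669 670 671 671 673 673]
 [658 659 660 659 661 662 663 663 664 665]
 [650 650 650 652 654 654 655 655 656 656]]
y [-122 -154 -187 -218 -251 -283 -315 -348 -380 -412]
top bowl diff 0
scene bowl diff 1844
top obj [317, 203, 10, 12, 97] c [ 565.9 -281. ] wh [46.4 38.7] a 1.31 N 388
0.0476156409814989
```

View pics/o.png

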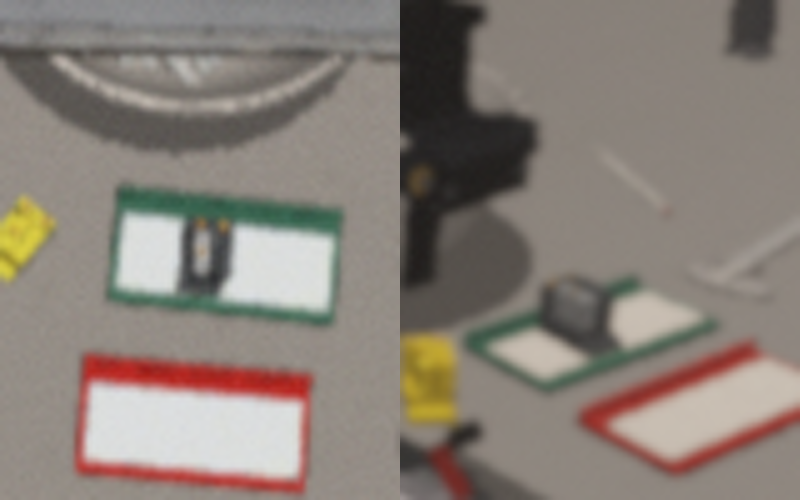

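Bowl unmoved (zero pixel difference). Its rim (z≈0.122 at x≈0.663) explains the contact. Gauge 1 stands square on the green tray at left-half pixel (205,255). I will grip gauge 3 higher so the gripper body stays above the rim.

```bash
python3 -c "
from h import *
plan([.5365,.0757,.10],-.4)"; python3 -m pendant '0 0.02 -0.15 0 0 0;0 0.05 -0.3 0 0 0;0.1 0.056 -0.41 0 0 0;0.2 0.056 -0.415 0 0 0;0.2 0.056 -0.415 0 0 0;0.2 0.056 -0.415 0 0 0'| grep -E "ee_pos|time"; python3 -c "
from h import *
plan([.5365,.0757,.0365],-.4)"
```

```text
shift [ 0.209  0.054 -0.428] turn [-0.001  0.    -0.   ] | dist 0.120 ang 0.1
time: 38.75
ee_pos: [0.5372, 0.0716, 0.1028]
 shift [ 0.265 -0.003 -0.017] turn [-0.002  0.001  0.   ] | dist 0.066 ang 0.2
```

```bash
python3 -m pendant '0.1 -0.002 -0.013 0 0 0;0.2 -0.002 -0.013 0 0 0;0.257 -0.002 -0.013 0 0 0;0.257 -0.002 -0.013 0 0 0;0.257 -0.002 -0.013 0 0 0'| grep -E "ee_pos|force"
python3 -m pendant '0 0 0 0 0 0;0 0 0 0 0 0;0 0 0 0 0 0;0 0 0 0 0 0;0 0 0 0 0 0' -1 30| grep -E "ee_pos|force|width"
python3 -m pendant '-0.1 0 0 0 0 0;-0.25 0 0 0 0 0;-0.4 0 0 0 0 0;-0.5 0 0 0 0 0;-0.5 0 0 0 0 0'| grep -E "ee_pos|force|width"; python3 -c "
from h import *
plan([.5605,-.322,.13],-5)"
```

```text
ee_pos: [0.5372, 0.0764, 0.0395]
ft_force: [0.3, -0.2, -0.1]
ee_pos: [0.5374, 0.0771, 0.0393]
ft_force: [1.8, -1.0, 6.3]
width: 0.0435
ee_pos: [0.5378, 0.0774, 0.1665]
ft_force: [0.0, -0.2, -2.7]
width: 0.0433
 shift [0.143 0.101 1.597] turn [ 0.053 -0.001 -0.003] | dist 0.402 ang 4.6
```

```bash
python3 -m pendant '0 0.02 0.15 0 0 0;0 0.04 0.3 0 0 0;0 0.06 0.45 0.03 0 0;0 0.08 0.6 0.053 0 0;0 0.09 0.75 0.053 0 0;0 0.1 0.9 0.053 0 0;0 0.1 1 0.053 0 0;0 0.1 1 0.053 0 0'| grep -E "ee_pos|force|width"; python3 -c "
from h import *
plan([.561,-.321,.09],-5)"
```

```text
ee_pos: [0.5577, -0.1778, 0.1617]
ft_force: [-0.8, -1.2, -2.4]
width: 0.0433
 shift [0.288 0.067 0.569] turn [-0.004  0.001  0.002] | dist 0.160 ang 0.4
```

```bash
python3 -m pendant '0 0.02 0.15 0 0 0;0 0.04 0.3 0 0 0;0 0.06 0.45 0 0 0;0.05 0.064 0.56 0 0 0;0.15 0.064 0.566 0 0 0;0.28 0.064 0.566 0 0 0;0.28 0.064 0.566 0 0 0;0.28 0.064 0.566 0 0 0'| grep -E "ee_pos|force|width"
python3 -m pendant '0 0 0 0 0 0;0 0 0 0 0 0;0 0 0 0 0 0'| grep -E "ee_pos|force"
python3 -c "
from h import *
plan([.561,-.321,.043],-5)"
```

```text
ee_pos: [0.563, -0.3145, 0.0926]
ft_force: [0.4, 0.1, -2.0]
width: 0.0431
ee_pos: [0.564, -0.3156, 0.0945]
ft_force: [-0.5, -0.2, -2.8]
 shift [ 0.206 -0.01   0.022] turn [ 0.001  0.    -0.001] | dist 0.052 ang 0.1
```

```bash
python3 -m pendant '0.06 -0.01 0.022 0 0 0;0.12 -0.01 0.022 0 0 0;0.18 -0.01 0.022 0 0 0;0.2 -0.01 0.022 0 0 0;0.2 -0.01 0.022 0 0 0;0.2 -0.01 0.022 0 0 0;0.2 -0.01 0.022 0 0 0'| grep -E "ee_pos|force|width"; python3 -c "
from h import *
plan([.561,-.321,.0375],-5)"
```

```text
ee_pos: [0.5608, -0.321, 0.0439]
ft_force: [-0.2, 0.4, -2.6]
width: 0.0433
 shift [ 0.026  0.001 -0.   ] turn [ 0.001  0.    -0.001] | dist 0.006 ang 0.1
```

```bash
python3 -m pendant '0.01 0 0 0 0 0;0.018 0 0 0 0 0;0.024 0 0 0 0 0;0.024 0 0 0 0 0;0.024 0 0 0 0 0'| grep -E "ee_pos|force|width"
```

```text
ee_pos: [0.5604, -0.3209, 0.0374]
ft_force: [-1.2, -0.5, -0.5]
width: 0.0432
```

```bash
python3 -m pendant '0 0 0 0 0 0;0 0 0 0 0 0;0 0 0 0 0 0;0 0 0 0 0 0' 0.4| grep -E "ee_pos|force|width"
python3 -m pendant '-0.1 0 0 0 0 0;-0.25 0 0 0 0 0;-0.4 0 0 0 0 0;-0.48 0 -0.1 0 0 0;-0.48 0 -0.25 0 0 0;-0.48 0 -0.4 0 0 0;-0.48 0 -0.55 0 0 0;-0.48 0 -0.7 0 0 0'| grep -E "ee_pos|force|width|time"
python3 -c "
from h import *
plan([.5362,.1257,.14],-.4)"
```

```text
ee_pos: [0.5605, -0.3208, 0.0373]
ft_force: [0.4, -0.6, 1.1]
width: 0.0595
time: 44.55
ee_pos: [0.5709, -0.1486, 0.1563]
ft_force: [-30.0, -13.0, 1.7]
width: 0.0609
 shift [ 0.064 -0.238 -1.08 ] turn [-0.056  0.002  0.005] | dist 0.277 ang 4.9
```

```bash
python3 -m pendant '0 -0.08 0 0 0 0;0 -0.16 -0.05 0 0 0;0 -0.2 -0.1 -0.056 0 0;0 -0.2 -0.1 -0.056 0 0'| grep -E "ee_pos|force|width|time"
python3 -c "
from h import *
plan([.5362,.1257,.13],-.4)"
```

```text
time: 44.95
ee_pos: [0.5273, -0.1154, 0.1574]
ft_force: [0.3, 1.5, -0.5]
width: 0.0606
 shift [ 0.111  0.037 -0.964] turn [ 0.006 -0.001 -0.   ] | dist 0.243 ang 0.5
```

```bash
python3 -m pendant '0 0 -0.16 0.006 0 0;0 0.01 -0.32 0.006 0 0;0 0.02 -0.48 0.006 0 0;0 0.03 -0.64 0.006 0 0;0.05 0.035 -0.8 0.006 0 0;0.1 0.035 -0.95 0.006 0 0;0.1 0.035 -0.95 0.006 0 0;0.1 0.035 -0.95 0.006 0 0'| grep -E "ee_pos|force|time"
python3 -m pendant '0 0 0 0 0 0;0 0 0 0 0 0'| grep -E "ee_pos|force"
python3 -c "
from h import *
plan([.5362,.1257,.03],-.4)"
```

```text
time: 45.75
ee_pos: [0.5375, 0.1204, 0.1319]
ft_force: [0.1, -0.9, 0.6]
ee_pos: [0.5378, 0.1188, 0.1327]
ft_force: [-0.0, -0.0, 0.2]
 shift [ 0.411 -0.007 -0.028] turn [-0.005 -0.    -0.001] | dist 0.103 ang 0.4
```

```bash
python3 -m pendant '0.1 -0.005 -0.027 0 0 0;0.2 -0.005 -0.027 0 0 0;0.3 -0.005 -0.027 0 0 0;0.37 -0.005 -0.027 0 0 0;0.402 -0.005 -0.027 0 0 0;0.402 -0.005 -0.027 0 0 0;0.402 -0.005 -0.027 0 0 0'| grep -E "ee_pos|force"
python3 -m pendant '0 0 0 0 0 0;0 0 0 0 0 0;0 0 0 0 0 0;0 0 0 0 0 0;0 0 0 0 0 0' -1 30| grep -E "ee_pos|force|width"
python3 -m pendant '-0.1 0 0 0 0 0;-0.25 0 0 0 0 0;-0.4 0 0 0 0 0;-0.5 0 0 0 0 0;-0.5 0 0 0 0 0'| grep -E "ee_pos|force|width"; python3 -c "
from h import *
plan([.4309,-.254,.13],-3.9)"
```

```text
ee_pos: [0.5367, 0.1268, 0.0327]
ft_force: [-0.1, 0.2, 0.4]
ee_pos: [0.5368, 0.1272, 0.0325]
ft_force: [1.2, -0.6, 5.8]
width: 0.0438
ee_pos: [0.5374, 0.1274, 0.1599]
ft_force: [0.1, 0.2, -2.4]
width: 0.0435
 shift [ 0.115 -0.409  1.531] turn [ 0.038 -0.002 -0.003] | dist 0.397 ang 3.2
```

```bash
python3 -m pendant '0 -0.06 0.15 0 0 0;0 -0.12 0.3 0 0 0;0 -0.18 0.45 0.02 0 0;0 -0.24 0.6 0.038 0 0;0 -0.3 0.75 0.038 0 0;0 -0.36 0.9 0.038 0 0;0 -0.41 1 0.038 0 0;0 -0.41 1 0.038 0 0'| grep -E "ee_pos|force|width"; python3 -c "
from h import *
plan([.431,-.2525,.09],-3.9)"
```

```text
ee_pos: [0.4279, -0.125, 0.1554]
ft_force: [-0.1, 0.2, -2.3]
width: 0.0431
 shift [0.262 0.051 0.508] turn [-0.004  0.     0.002] | dist 0.143 ang 0.4
```

```bash
python3 -m pendant '0 0.02 0.15 0 0 0;0 0.04 0.3 0 0 0;0 0.05 0.45 0 0 0;0.1 0.05 0.508 0 0 0;0.2 0.05 0.508 0 0 0;0.26 0.05 0.508 0 0 0;0.26 0.05 0.508 0 0 0;0.26 0.05 0.508 0 0 0'| grep -E "ee_pos|force|width"
python3 -m pendant '0 0 0 0 0 0;0 0 0 0 0 0;0 0 0 0 0 0'| grep -E "ee_pos|force"
python3 -c "
from h import *
plan([.431,-.2525,.036],-3.9)"
```

```text
ee_pos: [0.4342, -0.2488, 0.0914]
ft_force: [-0.0, -0.8, -2.0]
width: 0.0435
ee_pos: [0.4349, -0.2493, 0.0923]
ft_force: [0.4, 0.8, -2.3]
 shift [ 0.225 -0.015  0.014] turn [-0.    -0.    -0.001] | dist 0.057 ang 0.1
```

```bash
python3 -m pendant '0.06 -0.015 0.014 0 0 0;0.12 -0.015 0.014 0 0 0;0.18 -0.015 0.014 0 0 0;0.22 -0.015 0.014 0 0 0;0.22 -0.015 0.014 0 0 0;0.22 -0.015 0.014 0 0 0;0.22 -0.015 0.014 0 0 0'| grep -E "ee_pos|force|width"; python3 -m pendant '0.01 0 0 0 0 0;0.018 0 0 0 0 0;0.024 0 0 0 0 0;0.024 0 0 0 0 0'| grep -E "ee_pos|force|width"
```

```text
ee_pos: [0.431, -0.2528, 0.0375]
ft_force: [0.5, 0.3, -2.8]
width: 0.0436
ee_pos: [0.4304, -0.2525, 0.0306]
ft_force: [0.8, -0.1, -1.8]
width: 0.0438
```

Release, lift, and move to gauge 4.

```bash
python3 -m pendant '0 0 0 0 0 0;0 0 0 0 0 0;0 0 0 0 0 0;0 0 0 0 0 0' 0.4| grep -E "ee_pos|force|width"
python3 -m pendant '-0.1 0 0 0 0 0;-0.25 0 0 0 0 0;-0.4 0 0 0 0 0;-0.48 0 -0.1 0 0 0;-0.48 0.1 -0.25 0 0 0;-0.48 0.2 -0.4 0 0 0;-0.48 0.3 -0.55 0 0 0;-0.48 0.35 -0.7 0 0 0'| grep -E "ee_pos|force|width|time"
python3 -c "
from h import *
plan([.537,.0262,.12],-.4)"
```

```text
ee_pos: [0.4306, -0.2526, 0.0309]
ft_force: [0.4, -0.5, 0.0]
width: 0.0597
time: 51.85
ee_pos: [0.5313, -0.082, 0.1509]
ft_force: [-0.4, -0.8, 0.6]
width: 0.0611
 shift [ 0.124 -0.007 -0.433] turn [-0.041 -0.    -0.001] | dist 0.113 ang 3.5
```

```bash
python3 -m pendant '0 -0.007 -0.15 -0.02 0 0;0 -0.007 -0.3 -0.041 0 0;0.1 -0.007 -0.43 -0.041 0 0;0.12 -0.007 -0.43 -0.041 0 0;0.12 -0.007 -0.43 -0.041 0 0;0.12 -0.007 -0.43 -0.041 0 0'| grep -E "ee_pos|force|width"
python3 -m pendant '0 0 0 0 0 0;0 0 0 0 0 0'| grep -E "ee_pos|force"
python3 -c "
from h import *
plan([.537,.0262,.033],-.4)"
```

```text
ee_pos: [0.5355, 0.0221, 0.1212]
ft_force: [0.0, -0.5, 0.9]
width: 0.0608
ee_pos: [0.5357, 0.0225, 0.1214]
ft_force: [-0.4, 0.4, -0.3]
 shift [ 0.354  0.005 -0.015] turn [-0.001 -0.    -0.001] | dist 0.088 ang 0.1
```

```bash
python3 -m pendant '0.1 0.005 -0.013 0 0 0;0.2 0.005 -0.013 0 0 0;0.3 0.005 -0.013 0 0 0;0.35 0.005 -0.013 0 0 0;0.35 0.005 -0.013 0 0 0;0.35 0.005 -0.013 0 0 0'| grep -E "ee_pos|force"
python3 -m pendant '0 0 0 0 0 0;0 0 0 0 0 0;0 0 0 0 0 0;0 0 0 0 0 0;0 0 0 0 0 0' -1 30| grep -E "ee_pos|force|width"
python3 -m pendant '-0.1 0 0 0 0 0;-0.25 0 0 0 0 0;-0.4 0 0 0 0 0;-0.5 0 0 0 0 0;-0.5 0 0 0 0 0'| grep -E "ee_pos|force|width"; python3 -c "
from h import *
plan([.4281,-.295,.14],-3.9)"
```

```text
ee_pos: [0.5372, 0.0264, 0.0341]
ft_force: [0.2, -0.0, 0.8]
ee_pos: [0.5368, 0.0268, 0.0339]
ft_force: [-2.5, 0.4, 6.9]
width: 0.0439
ee_pos: [0.5384, 0.0268, 0.1615]
ft_force: [0.3, 0.7, -3.8]
width: 0.0437
 shift [ 0.081 -0.432  1.29 ] turn [ 0.041 -0.001 -0.004] | dist 0.341 ang 3.5
```

```bash
python3 -m pendant '0 -0.08 0.15 0 0 0;0 -0.16 0.3 0 0 0;0 -0.24 0.45 0.02 0 0;0 -0.32 0.6 0.041 0 0;0 -0.4 0.75 0.041 0 0;0 -0.432 0.9 0.041 0 0;0 -0.432 1 0.041 0 0;0 -0.432 1 0.041 0 0'| grep -E "ee_pos|force|width"; python3 -c "
from h import *
plan([.4281,-.295,.09],-3.9)"
```

```text
ee_pos: [0.4252, -0.2258, 0.1573]
ft_force: [0.7, 0.6, -2.7]
width: 0.0433
 shift [0.269 0.032 0.275] turn [-0.004  0.001  0.001] | dist 0.097 ang 0.3
```

```bash
python3 -m pendant '0 0.02 0.14 0 0 0;0 0.032 0.275 0 0 0;0 0.032 0.275 0 0 0;0.1 0.032 0.275 0 0 0;0.2 0.032 0.275 0 0 0;0.265 0.032 0.275 0 0 0;0.265 0.032 0.275 0 0 0;0.265 0.032 0.275 0 0 0'| grep -E "ee_pos|force|width"
python3 -m pendant '0 0 0 0 0 0;0 0 0 0 0 0'| grep -E "ee_pos|force"
python3 -c "
from h import *
plan([.4281,-.295,.038],-3.9)"
```

```text
ee_pos: [0.43, -0.291, 0.0917]
ft_force: [0.4, -0.9, -2.9]
width: 0.0435
ee_pos: [0.4307, -0.2917, 0.0928]
ft_force: [-0.2, -0.1, -4.0]
 shift [ 0.219 -0.01   0.014] turn [-0.     0.    -0.001] | dist 0.055 ang 0.1
```

```bash
python3 -m pendant '0.06 -0.01 0.014 0 0 0;0.12 -0.01 0.014 0 0 0;0.18 -0.01 0.014 0 0 0;0.215 -0.01 0.014 0 0 0;0.215 -0.01 0.014 0 0 0;0.215 -0.01 0.014 0 0 0;0.215 -0.01 0.014 0 0 0'| grep -E "ee_pos|force|width"; python3 -m pendant '0.01 0 0 0 0 0;0.018 0 0 0 0 0;0.026 0 0 0 0 0;0.026 0 0 0 0 0'| grep -E "ee_pos|force|width"
```

```text
ee_pos: [0.4278, -0.2953, 0.0387]
ft_force: [-1.1, -0.7, -3.8]
width: 0.0436
ee_pos: [0.4276, -0.295, 0.0319]
ft_force: [-1.1, 0.5, 1.1]
width: 0.0439
```

```bash
python3 -m pendant '0 0 0 0 0 0;0 0 0 0 0 0;0 0 0 0 0 0;0 0 0 0 0 0' 0.4| grep -E "ee_pos|force|width"
python3 -m pendant '-0.1 0 0 0 0 0;-0.25 0 0 0 0 0;-0.4 0 0 0 0 0;-0.48 0 -0.15 0 0 0;-0.48 0 -0.35 0 0 0;-0.48 0 -0.55 0 0 0;-0.48 0 -0.75 0 0 0;-0.48 0 -0.95 0 0 0'| grep -E "ee_pos|force|width|time"
python3 -m pendant '-0.2 0 -0.2 0 0 0;-0.3 0 -0.4 0 0 0;-0.3 0 -0.5 0 0 0;-0.3 0 -0.5 0 0 0;-0.3 0 -0.5 0 0 0'| grep -E "ee_pos|force|time"
python3 - <<'E'
from feel import *
im,d=vision.camera("top"); s,_=vision.camera("scene"); np.savez("t7.npz",im=im,d=d,s=s); Q=cloud("top",d)
feeler(im)
m=((Q[...,2]>.035)&(Q[...,2]<.065)).astype(np.uint8); mm=np.zeros_like(m); mm[195:262,290:352]=m[195:262,290:352]
n,l,st,c=cv2.connectedComponentsWithStats(mm)
for k in range(1,n):
    if st[k,4]>15: rect(hull(l==k),"top",.048,f"obj {st[k].tolist()}")
cv2.imwrite("pics/p.png",np.vstack([cv2.resize(im[195:265,140:350],(780,260),interpolation=cv2.INTER_CUBIC),cv2.resize(s[120:300,140:390],(780,330) if 0 else (458,330),interpolation=cv2.INTER_CUBIC)] if 0 else [cv2.resize(im[190:265,140:350],(780,279),interpolation=cv2.INTER_CUBIC),cv2.copyMakeBorder(cv2.resize(s[130:300,140:390],(450,306),interpolation=cv2.INTER_CUBIC),0,0,0,330,cv2.BORDER_CONSTANT)]))
E
```

```text
ee_pos: [0.4275, -0.2951, 0.0318]
ft_force: [-0.9, 0.8, 0.3]
width: 0.0596
time: 58.35
ee_pos: [0.4435, -0.0561, 0.1522]
ft_force: [1.9, -0.5, 0.1]
width: 0.0607
time: 58.85
ee_pos: [0.4522, 0.0672, 0.2268]
ft_force: [0.3, -0.0, -0.6]
top foot z.009 c [413.9 317. ] wh [65.4 42.7] a 1.24 N 592
top obj [317, 203, 20, 14, 193] c [ 562.4 -299.7] wh [77.2 53.6] a 89.61 N 772
top obj [311, 238, 9, 13, 92] c [ 429.9 -255.6] wh [34.3 48.7] a 89.97 N 368
top obj [321, 239, 10, 13, 91] c [ 427.1 -295.5] wh [38.1 48.7] a 89.74 N 364
```

View pics/p.png

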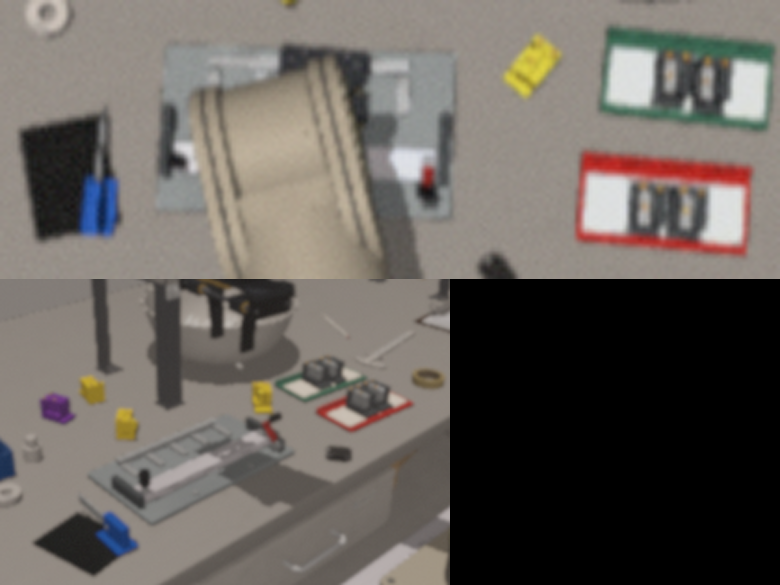

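The four gauges stand in straight rows in the middle of the trays (green (675,80)/(710,83), red (645,205)/(685,212)). The feeler has been knocked: it now straddles the mat's right edge at (100,205) and has to go back.

```bash
python3 - <<'E'
from feel import *
im=np.load("t7.npz")["im"]; d=np.load("t7.npz")["d"]; V=im.max(2).astype(int); np.set_printoptions(linewidth=200,threshold=9999)
print(V[216:242,158:178])
c,m=feeler(im); p=px(m); print(p.min(0),p.max(0)); Q=cloud("top",d); hi=m&(Q[...,2]>.028)&(Q[...,2]<.06); h=px(hi); print("stem px",h.mean(0),len(h),"z",np.median(Q[hi][:,2])); print("stem top",onplane("top",[h.mean(0)],.038).round(4))
rect(hull(hi),"top",.038,"stemtop")
for uv in([168,219.5],[167,236]): print(onplane("top",[uv],.02).round(4))
E
```

```text
[[152 150 151 148 151 152 152 152 149 153 149 147 150 150 151 150 151 149 148 150]
 [150 150 150 150 149 150 150 150 150 146 144 145 150 149 148 150 150 147 151 149]
 [149 152 150 150 151 152 150 148 147 144 128 141 149 151 150 151 147 151 151 149]
 [151 151 148 147 148 144 143 140 140 128 113 135 148 150 149 150 149 153 152 148]
 [144 144 144 141 134 124 119 111 111 102 101 128 147 150 152 150 148 151 150 149]
 [125 116 111 107 104  82  75  71  73  90  88 114 144 150 151 150 152 151 151 152]
 [ 83  74  64  57  55  47  42  45  65 100  86 104 137 149 152 153 150 154 148 149]
 [ 44  42  30  28  32  26  25  33  73 114  94 102 141 152 152 153 151 152 149 151]
 [ 29  34  33  32  29  25  30  36  77 121  98 105 142 155 150 148 154 151 150 148]
 [ 36  33  29  30  33  28  30  35  76 123  96 106 139 151 148 149 148 153 153 152]
 [ 30  28  32  33  32  31  32  39  79 120  98 101 142 151 150 148 149 151 153 151]
 [ 30  32  34  37  30  28  36  39  84 118  95 104 141 152 150 150 151 152 152 150]
 [ 31  36  35  36  30  32  31  39  76 103  85 102 139 150 151 152 151 153 150 150]
 [ 36  30  34  32  35
[... 639 characters left out ...]
49]
 [ 27  33  29  34  47  81  98 108 112  82  65  79  98 125 144 148 150 152 153 151]
 [ 30  29  26  33  63 116 129 129 120  92 105 133 143 138 139 150 149 149 151 151]
 [ 31  35  32  36  76 133 151 157 146 103 117 158 166 151 138 147 152 154 151 153]
 [ 31  27  33  31  85 149 169 175 167 108 110 161 170 145 136 151 150 149 151 151]
 [ 31  30  26  38  89 152 173 179 167 107 107 162 168 139 134 149 149 153 153 151]]
top foot z.009 c [413.9 317. ] wh [65.4 42.7] a 1.24 N 592
[161 237] [171 253]
stem px [164.60344828 245.13793103] 58 z 0.040707695543309406
stem top [[0.413  0.3158 0.038 ]]
top stemtop c [413.6 315.8] wh [49.1 22.6] a 1.24 N 232
[[0.5122 0.3126 0.02  ]]
[[0.4483 0.3129 0.02  ]]
```

```bash
python3 -m pendant '0 0 -0.15 -0.1 0 0;0 0 -0.3 -0.2 0 0;0 0 -0.45 -0.3 0 0;0 0 -0.6 -0.4 0 0;0 0 -0.75 -0.5 0 0;0 0 -0.9 -0.6 0 0;0 0 -0.95 -0.7 0 0;0 0 -0.95 -0.75 0 0' 0.05 25| grep -E "ee_pos|force|time|rot"
python3 -c "
from h import *
print(r.read_state()['joint_positions'].round(2))
plan([.4133,.317,.12],90.5)"
```

```text
time: 59.75
ee_pos: [0.4684, 0.3043, 0.2258]
eef_rot: [0.177, 0.685, -0.178, 0.684]
ft_force: [-0.7, -0.3, -0.3]
[-0.93  0.18  0.32  1.65 -0.06  1.32  0.45]
 shift [ 0.423 -0.062 -0.217] turn [-0.344 -0.     0.001] | dist 0.120 ang 29.6
```

```bash
python3 -m pendant '0.1 -0.03 -0.1 -0.1 0 0;0.2 -0.062 -0.217 -0.2 0 0;0.3 -0.062 -0.217 -0.3 0 0;0.42 -0.062 -0.217 -0.344 0 0;0.42 -0.062 -0.217 -0.344 0 0;0.42 -0.062 -0.217 -0.344 0 0;0.42 -0.062 -0.217 -0.344 0 0'| grep -E "ee_pos|force|time|width"
python3 -c "
from h import *
plan([.4133,.317,.0145],90.5)"
```

```text
time: 60.45
ee_pos: [0.4148, 0.3167, 0.1233]
ft_force: [1.0, 0.2, 0.0]
width: 0.0461
 shift [ 0.435  0.001 -0.007] turn [-0.007  0.001 -0.001] | dist 0.109 ang 0.6
```

```bash
python3 -m pendant '0.15 0.001 -0.004 -0.007 0 0;0.3 0.001 -0.004 -0.007 0 0;0.4 0.001 -0.004 -0.007 0 0;0.4 0.001 -0.004 -0.007 0 0;0.4 0.001 -0.004 -0.007 0 0'| grep -E "ee_pos|force"
python3 -c "
from h import *
plan([.4133,.317,.0145],90.5)"
```

```text
ee_pos: [0.4135, 0.3174, 0.0233]
ft_force: [0.4, 0.1, 0.5]
 shift [ 0.035 -0.002 -0.001] turn [ 0.002  0.001 -0.001] | dist 0.009 ang 0.2
```

```bash
python3 -m pendant '0.02 0 0 0 0 0;0.034 0 0 0 0 0;0.034 0 0 0 0 0;0.034 0 0 0 0 0'| grep -E "ee_pos|force"
python3 -m pendant '0 0 0 0 0 0;0 0 0 0 0 0;0 0 0 0 0 0;0 0 0 0 0 0;0 0 0 0 0 0;0 0 0 0 0 0' -1 25| grep -E "ee_pos|force|width"
python3 -m pendant '-0.06 0 0 0 0 0;-0.12 0 0 0 0 0;-0.12 0 0 0 0 0;-0.12 0 0 0 0 0' | grep -E "ee_pos|force|width"
python3 -c "
from h import *
plan([.4425,.352,.045],101)"
```

```text
ee_pos: [0.4128, 0.3172, 0.0137]
ft_force: [0.0, -0.1, 0.4]
ee_pos: [0.4126, 0.317, 0.0133]
ft_force: [-0.8, 0.2, 0.1]
width: 0.0134
ee_pos: [0.4125, 0.317, 0.043]
ft_force: [0.3, 0.1, -2.1]
width: 0.0139
 shift [-0.008  0.139  0.122] turn [-0.12  0.   -0.  ] | dist 0.046 ang 10.3
```

```bash
python3 -m pendant '0 0.07 0.06 -0.06 0 0;0 0.139 0.122 -0.12 0 0;0 0.139 0.122 -0.12 0 0;0 0.139 0.122 -0.12 0 0;0 0.139 0.122 -0.12 0 0' | grep -E "ee_pos|force|width"
python3 -m pendant '0.06 0 0 0 0 0;0.1 0 0 0 0 0;0.116 0 0 0 0 0;0.116 0 0 0 0 0;0.116 0 0 0 0 0' | grep -E "ee_pos|force|width"
```

```text
ee_pos: [0.4419, 0.3511, 0.0425]
ft_force: [-0.6, -0.3, -0.7]
width: 0.0138
ee_pos: [0.4425, 0.3519, 0.0138]
ft_force: [-0.6, 0.2, -2.2]
width: 0.0137
```

```bash
python3 -m pendant '0.003 0 0 0 0 0;0.003 0 0 0 0 0' | grep -E "ee_pos|force"
python3 -m pendant '0 0 0 0 0 0;0 0 0 0 0 0;0 0 0 0 0 0;0 0 0 0 0 0' -0.2 | grep -E "force|width"
python3 -m pendant '-0.2 0 0 0 0 0;-0.4 0 0 0 0 0;-0.5 -0.2 0 0 0 0;-0.6 -0.4 0 0 0 0;-0.6 -0.6 0 0 0 0;-0.6 -0.8 0 0 0 0;-0.6 -0.9 0 0 0 0;-0.6 -0.9 0 0 0 0' | grep -E "ee_pos|force|time"
python3 - <<'E'
from feel import *
im,d=vision.camera("top"); s,_=vision.camera("scene"); np.savez("t8.npz",im=im,d=d,s=s); Q=cloud("top",d); c,m=feeler(im)
f=im.astype(int); blue=f[...,0]>f[...,2]+40; dark=(im.max(2)<70)|blue
mb=blob(dark,(140,215,176,257)); rect(hull(cv2.morphologyEx(mb.astype(np.uint8),cv2.MORPH_OPEN,np.ones((5,5)))>0),"top",.004,"mat")
hi=m&(Q[...,2]>.028)&(Q[...,2]<.06); print("stem z",np.median(Q[hi][:,2]).round(4))
q=Q[231:248,240:262] if 0 else Q[230:250,250:262]; print("pawl grip z",np.percentile(q[q[...,2]<1][:,2],95).round(3))
hsv=cv2.cvtColor(im,cv2.COLOR_BGR2HSV); mw=blob((hsv[...,2]>185)&(hsv[...,1]<25),(180,205,265,250)); rect(hull(mw),"top",.026,"bar")
mm=np.zeros(d.shape,np.uint8); mm[195:262,290:352]=((Q[...,2]>.035)&(Q[...,2]<.065))[195:262,290:352]
n,l,st,_=cv2.connectedComponentsWithStats(mm)
for k in range(1,n):
    if st[k,4]>15: rect(hull(l==k),"top",.048,"gauges")
E
```

```text
ee_pos: [0.4426, 0.352, 0.0133]
ft_force: [0.1, 0.0, -1.5]
ft_force: [1.3, 0.3, 0.2]
width: 0.0327
time: 64.75
ee_pos: [0.4868, 0.1256, 0.1641]
ft_force: [0.6, 1.3, 0.2]
top foot z.009 c [442.8 350.2] wh [68.5 43.1] a 10.72 N 668
top mat c [443.5 350.2] wh [118.8  89.2] a 13.04 N 2456
stem z 0.0403
pawl grip z 0.076
top bar c [462.9  -7.7] wh [34.6 50.3] a 1.28 N 336
top gauges c [ 565.9 -281. ] wh [46.4 38.7] a 1.31 N 388
top gauges c [ 559.2 -321. ] wh [34.8 47.2] a 89.8 N 392
top gauges c [ 429.9 -253.7] wh [38.1 48.7] a 89.97 N 376
top gauges c [ 427.1 -295.5] wh [38.1 48.7] a 89.74 N 376
```

```bash
python3 -m pendant '0 0 0 0 0 0;0 0 0 0 0 0;0 0 0 0 0 0;0 0 0 0 0 0;0 0 0 0 0 0' | grep -E "time|force"; python3 -c "
from bench import close_job
print(close_job())"
```

```text
time: 65.35
ft_force: [0.6, 0.3, 1.5]
the job is handed in; nothing more can be done
None
```

I checked the four gauges left to right. The blade slid about 26 mm or more into gauges 1 and 3. It stopped in gauge 2 about 13 mm in, and at the mouth of gauge 4, also when retried with small sideways shifts. I then lifted the pawl, drew the bar back about 30 mm to its stop, and stood gauges 1 and 3 on the green tray and gauges 2 and 4 on the red tray.

**Last camera checks:**
- **Feeler:** it had been knocked to the edge of its mat, so I put it back. It now stands within 1 mm of the mat's centre.
- **Pawl and bar:** the pawl is up. The bar was measured fully back earlier; the arm hid most of it in the last picture.
- **Rows:** both rows lie along the tray middles, about 41–42 mm between gauges. The green pair is about 1–2 mm off the tray's centre line.

**What did not go cleanly:**
- **Bowl contact:** while I set down gauge 1, the gripper most likely touched the bowl's rim with about 20 N, and I released the gauge about 3 mm above the tray. The gauge stood, and the bowl showed no movement in the top view.
- **Shelf contact:** on the way back from the green tray I read about 33 N sideways, most likely against the shelf edge, and backed off at once. That was read at the end of the move, so the peak may have been higher and I cannot rule out that it passed the 40 N limit.
- **Blade forces:** gauge 1 showed light drag of about 4 N, so its gap may be in the in-between range. I pressed gauge 2 with up to about 15 N, more than gentle.

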